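# Put the hand torch on charge, tail down in the charger's bay

### The job

Put the black hand torch, which stands on its head on the bench, on charge. First swing the charger's dust cover well clear of the bay; then lay the torch gently on its side on the bench, let go, take it again so that it can be turned tail end down, and lower it into the bay until it sits on the bottom. When it stands there on its own, switch the charger on by pressing the near end of its rocker fully down; never drop the torch or knock it over, and leave the other things on the bench where they are.

Things in the scene. Friction and masses are not known exactly. Their poses are not given: they have to be found in the camera images.
- torch: small black hand torch, 110 mm long, 160 g, standing on its head at the start. Origin at the centre of the head's end face, z axis along the torch from head to tail (straight up at the start). Head: 35 mm diameter over the first 39 mm; barrel: 28 mm diameter from there to the tail at 110 mm. Round about z, so its yaw means nothing
- torch_head (a point): centre of the torch's head end face (the 35 mm end)
- torch_tail (a point): centre of the torch's flat tail end face (the 28 mm end), 110 mm from the head
- charger: single-bay torch charger screwed to the bench, a grey block 70 mm (x) by 136 mm (y) by 60 mm tall on a mounting flange 100 by 142 mm, 8 mm thick. Origin under its centre; z up, its front (vents and a lamp) faces -x, the robot. On its top face (z = 60 mm), along y: the cover's pivot at y = 52 mm, the bay at y = 18 mm, the rocker switch at y = -44 mm
- bay_mouth (a point): centre of the bay's mouth, on the charger's top face; the bay is an upright round blind hole, 34 mm diameter and 50 mm deep. Round about: rack uprights rise at about x = 0.59, y = +0.49 and -0.49, a shelf hangs 0.6 m up behind x = 0.59, and right of y = -0.01 stands a clamp fixture up to 120 mm tall
- bay_floor (a point): centre of the bay's bottom, 50 mm below the mouth, on which the torch's tail stands; z up. The docked torch reaches 60 mm above the mouth
- cover_pivot (a point): vertical pivot of the dust cover, on the charger's top face; 34 mm from the bay's centre
- cover (a joint): angle of the dust cover, an aluminium disc 43 mm in diameter and 3 mm thick, just above the top face, turning level about the pivot: 0 = over the bay, growing clockwise seen from above as the disc swings round by the front (-x side of the charger) to 2.6 rad, where it stops. It starts between 0 and 0.25, stays where it is left, and uncovers the bay's edge at about 1.2 rad
- cover_knob (a point): grip point on the cover's round black knob, 13 mm in diameter, 40 mm from the pivot, on the disc; the knob stands up 20 mm from the top face, and this point is 12 mm above that face
- rocker (a joint): angle of the rocker switch: 0 = off (near end up), 0.4 rad = on (near end fully down); it stays where it is left and takes about 2 N. Black rocker 37 mm long along the charger's x and 19 mm wide, its axle crosswise at the middle, in a black bezel
- rocker_press (a point): the point to press to switch on: on the near half of the rocker, 14 mm in front of its axle, 14 mm above the charger's top face, on the rocker's surface when off (its outer end stands 1.5 mm higher); fully on, this spot of the rocker lies about 5.5 mm lower
- spanner_17: open/ring spanner, bright steel, 35 x 218 x 9 mm, lying flat; origin under its middle, its length along y, ring end at +y. Not part of the job
- wheel_nut_0: plain closed wheel nut, 25 mm across, 32 mm tall, standing; origin under its middle. Not part of the job
- wheel_nut_1: the other wheel nut, the same size, standing; origin under its middle. Not part of the job
- tyre_crayon_0: hexagonal marking crayon, 12 x 85 x 12 mm, lying; origin under its middle, its length along y. Not part of the job
- driver: cross screwdriver with a fluted handle, 28 x 195 x 27 mm, lying; origin under its middle, its length along y, handle at +y. Not part of the job

How it is judged:
By the outcome, as a careful person would: the job done as asked, in the order asked, and still so for the second after the job is handed in, with the robot touching nothing.
It also fails if it takes over 72 s, if anything falls off the work surface, if the arm or the gripper's body presses on something with over 40 N, if the wrist force passes 120 N, or if a joint passes its speed limit or range.

### The arm

A 7-joint arm with a two-finger parallel gripper is mounted at the origin on a cart in front of the work surface, level with it; the furniture and walls round the work are solid. World frame = base frame: x ahead of the robot, y to its left, z up, the work surface at z = 0. Lengths are in m, angles in rad, forces in N, time in s.
With the tool pointing down it reaches from about 0.425 to 0.875 m from the base axis. Payload 4.7 kg.
Tool frame: the origin (TCP) lies between the finger pads; the fingertips stand 11 mm ahead of it and the grasp point (between the pads) lies 8 mm behind it; z points along the fingers, y is the line along which they close (so a half turn about z gives the same grasp; the last joint's range is limited). The gripper opens to 87 mm and grips with 3 to 60 N. Pads are 19 mm wide; open, the fingers measure 117 mm over their backs; the gripper's body (75 mm by 190 mm) begins 51 mm behind the grasp point.
Start: joints at [-1.206, 0.321, -0.07, 1.45, 0.023, 1.371, -0.057], TCP at [0.223, 0.61, 0.234] pointing down, gripper open.
Joint ranges: [-2.86, 2.86], [-0.3, 2.09], [-1.38, 1.24], [0.06, 2.45], [-1.56, 4.7], [0.09, 2.05], [-2.69, 2.69]. Speed limits (rad/s): [2.57, 2.57, 3.14, 3.14, 3.14, 3.14, 3.14].

### API

Orientations are given as a rotation vector (axis times angle).
In Python, from bench import ctrl gives the robot as it stands. The module is installed in compiled form; this text tells all that it offers.
- The arm moves only by the shell command python3 -m inch 'ROWS' [FORCE]. ROWS is JSON, a list of rows, each an object with "slide": the shift along the tool's x, y, z scaled (see below), a list of three; "angular": the turn, a rotation vector about the tool's x, y, z scaled (see below), a list of three; "claw": the opening, from -1 (shut) to 1 (fully open). In form: [{"slide": [tx, ty, tz], "angular": [rx, ry, rz], "claw": claw}, ...]. A call has 1 to 10 rows; each row is the pose to reach, as a shift and turn from the pose commanded when the call began, along the tool's axes at that moment; what a row does not reach only later rows make up. The controller multiplies each number of a shift by 0.25 m and each number of a turn by 30 degrees. A row lasts 1/10 s, in which the tool goes at most 50 mm and 8.59 degrees, less where a joint would pass 70% of its speed; a pose out of reach is approached as far as the arm can. A call with a number of a shift or a turn outside -1 to 1 is refused whole. A call with a gripper value outside its range is refused whole. The fingers move at their own pace and stop on an object; FORCE is the grip in N (left out, the last holds). Time passes only in rows, so rows that repeat a pose let the fingers close. It gives the time, the measured TCP pose, the force, the opening and the grip force at its end, in the units of the state.
- ctrl.get_state(): the state, without advancing time (a new reading comes with each control period).
- ctrl.get_image(name): name is "scene" or "top" or "wrist"; returns a dict with "color" (420x560x3 uint8, red, green, blue), "depth" (420x560 float32, m along the optical axis (not along the pixel's ray), 0 where there is no reading), "camera_matrix" (3x3 intrinsics, pixels), "dist_coeffs" ([k1, k2, p1, p2, k3] as OpenCV has them; the pictures are not rectified), "extrinsics" (4x4, takes a point from camera to world coordinates); the wrist camera has in their place "tool_from_camera" (4x4, takes a point from camera to tool coordinates, whose origin is the TCP and whose axes are the flange's). Camera axes: x right, y up, looking along -z (the intrinsics and any distortion apply to the point x, -y, -z); pixel columns grow to the right and rows downward; lengths in m; the calibration is good to about 2 mm. A picture is of the moment at which its call begins: read the wrist's pose just before it.
- ctrl.close_job(): hands the job in; it is judged then, once.
Trained networks look in the newest picture that a camera, given by its name, has taken for a name from the list of things; names that differ only in an ending like _2 or _b are one class to them, and where a whole thing is asked for, a point or a joint stands for the part that bears it (a point fixed in the world has none). Each returns a list of dicts, best first, with "confidence" (0 to 1); they miss things now and then, are a little off and sometimes report something else, mostly with a low value. They report only what shows in the picture. A call takes as long as a camera call.
- ctrl.find_in(query, camera): "bbox" ([centre column, centre row, width, height] in pixels, round what is visible of it).
- ctrl.outline_of(query, camera): "mask" (420x560 bool, what is visible of it) and "bbox" ([centre column, centre row, width, height] in pixels, round what is visible of it).
The state is a dict: "time": time; "joint_positions": joint angles; "qd": joint speeds; "joint_torque": joint torques, N m; "position": TCP position; "tool_rot": TCP orientation; "ft_force": force on the tool from outside, world axes, zero at the start; "torque": the same for the moment, N m; "grip_width": opening from 0.0 (shut) to 1.0 (fully open); "grip_force": force on a finger pad.
Only numpy, scipy, OpenCV 4.12 (cv2) and the standard library are available. Lean on these libraries where they do the work, as an engineer would, in place of code of your own. Each camera call takes 0.05 s, during which the arm holds its last target. There are 200 camera calls.

## Working session

There is one attempt and no reset: what is moved stays moved. The work goes in short steps, Python scripts to look and compute and a shell command to move; the robot and the scene stay as the last step left them, time stands still between calls to the robot, and variables do not carry over. Pictures are saved under pics/ and viewed, at most 10 in all, crops included, and the job is handed in when it is done.

```bash
mkdir -p pics
cat > h.py <<'E'
import numpy as np, cv2
from scipy.spatial.transform import Rotation as R
from bench import ctrl
def T_tool():
    s=ctrl.get_state(); T=np.eye(4); T[:3,:3]=R.from_rotvec(s["tool_rot"]).as_matrix(); T[:3,3]=s["position"]; return T
def grab(name):
    T=T_tool(); im=ctrl.get_image(name)
    im["E"]=np.array(im["extrinsics"]) if "extrinsics" in im else T@np.array(im["tool_from_camera"])
    return im
def rays(im,uv):
    p=cv2.undistortPoints(np.asarray(uv,float).reshape(-1,1,2),np.array(im["camera_matrix"],float),np.array(im["dist_coeffs"],float))[:,0]
    return np.c_[p[:,0],-p[:,1],-np.ones(len(p))]
def cloud(im,mask):
    v,u=np.nonzero(mask&(im["depth"]>0)); d=im["depth"][v,u]
    P=rays(im,np.c_[u,v])*d[:,None]; return P@im["E"][:3,:3].T+im["E"][:3,3]
def atz(im,uv,z):
    r=rays(im,uv)@im["E"][:3,:3].T; o=im["E"][:3,3]; return o+r*((z-o[2])/r[:,2])[:,None]
def proj(im,P):
    E=np.linalg.inv(im["E"]); c=np.atleast_2d(P)@E[:3,:3].T+E[:3,3]; c=c*[1,-1,-1]
    return cv2.projectPoints(c,np.zeros(3),np.zeros(3),np.array(im["camera_matrix"],float),np.array(im["dist_coeffs"],float))[0][:,0]
def save(im,n): cv2.imwrite("pics/"+n,im["color"][:,:,::-1])
def st():
    s=ctrl.get_state(); print("t",round(s["time"],2),"p",np.round(s["position"],4),"R",np.round(R.from_rotvec(s["tool_rot"]).as_matrix(),3).tolist(),"q",np.round(s["joint_positions"],3),"F",np.round(s["ft_force"],1),"g",round(s["grip_width"],3),round(s["grip_force"],1))
def go(p,Rm=None):
    """needed slide/angular (scaled units) from present pose to world p, R"""
    T=T_tool(); d=T[:3,:3].T@(np.array(p)-T[:3,3])/0.25
    print("slide",np.round(d,3), "ang",np.round(np.degrees(R.from_matrix(T[:3,:3].T@Rm).as_rotvec())/30,3) if Rm is not None else "")
E
cat > a.py <<'E'
from h import *
st()
for c in ["scene","top"]:
    im=grab(c); save(im,c+"0.png"); np.save(c+"0.npy",im,allow_pickle=True)
    print(c,np.round(im["E"],3).tolist())
    for q in ["torch","charger","cover","cover_knob","rocker","spanner_17","wheel_nut_0","tyre_crayon_0","driver"]:
        for o in ctrl.outline_of(q,c)[:3]:
            P=cloud(im,o["mask"])
            if len(P): print(q,round(o["confidence"],2),np.round(o["bbox"]),len(P),"med",np.round(np.median(P,0),3),"lo",np.round(np.percentile(P,3,0),3),"hi",np.round(np.percentile(P,97,0),3))
E
python3 a.py; python3 -c "
import cv2,numpy as np
a=cv2.imread('pics/scene0.png');b=cv2.imread('pics/top0.png');print(a.shape)"
```

```text
t 0.0 p [0.2232 0.6099 0.2325] R [[-0.939, 0.344, -0.001], [0.344, 0.939, -0.002], [-0.0, -0.002, -1.0]] q [-1.206  0.322 -0.07   1.452  0.023  1.371 -0.057] F [-0.8  0.4 -0.4] g 1.001 0.0
scene [[-0.424, 0.497, -0.757, -0.087], [-0.906, -0.214, 0.366, 0.566], [0.02, 0.841, 0.541, 0.557], [0.0, 0.0, 0.0, 1.0]]
torch 0.68 [356. 235.  17.  51.] 676 med [0.485 0.115 0.062] lo [0.478 0.098 0.007] hi [0.5   0.123 0.11 ]
torch 0.44 [259. 274.  82.  64.] 3923 med [0.47  0.337 0.049] lo [0.454 0.262 0.003] hi [0.535 0.394 0.069]
charger 0.62 [257. 271.  86.  71.] 3810 med [0.47  0.336 0.051] lo [0.454 0.263 0.005] hi [0.534 0.394 0.069]
cover 0.53 [353. 233.  22.  47.] 727 med [0.485 0.114 0.055] lo [0.478 0.085 0.   ] hi [0.542 0.123 0.11 ]
cover_knob 0.85 [244. 258.  35.  20.] 360 med [0.495 0.35  0.064] lo [0.477 0.329 0.061] hi [0.514 0.383 0.08 ]
spanner_17 0.97 [240. 246.  91.  37.] 647 med [0.623 0.331 0.006] lo [ 0.613  0.223 -0.001] hi [0.642 0.424 0.01 ]
wheel_nut_0 0.72 [310. 240.  10.  18.] 138 med [0.568 0.177 0.022] lo [0.563 0.166 0.004] hi [0.582 0.184 0.032]
wheel_nut_0 0.45
[... 1425 characters left out ...]
6 0.012]
spanner_17 0.39 [350. 230.  19.  14.] 233 med [0.492 0.115 0.107] lo [0.481 0.1   0.026] hi [0.505 0.124 0.113]
wheel_nut_0 0.66 [320. 200.  10.   9.] 84 med [0.573 0.173 0.03 ] lo [0.564 0.165 0.006] hi [0.583 0.183 0.035]
wheel_nut_0 0.48 [340. 201.  12.  11.] 90 med [0.571 0.127 0.026] lo [0.561 0.118 0.006] hi [0.579 0.138 0.035]
wheel_nut_0 0.41 [372. 181.  77.  19.] 572 med [0.615 0.089 0.024] lo [ 0.598 -0.028  0.001] hi [0.636 0.142 0.03 ]
tyre_crayon_0 0.77 [196. 243.  10.  37.] 220 med [0.465 0.46  0.012] lo [0.429 0.452 0.001] hi [0.507 0.471 0.015]
driver 0.89 [372. 181.  80.  23.] 535 med [0.615 0.093 0.024] lo [ 0.598 -0.029  0.016] hi [0.635 0.142 0.03 ]
(420, 560, 3)
```

```bash
python3 -c "
import cv2,numpy as np
a=cv2.imread('pics/scene0.png')[180:330,170:420];b=cv2.imread('pics/top0.png')[150:290,170:420]
c=np.vstack([cv2.resize(a,(540,300),interpolation=2),cv2.resize(b,(540,300),interpolation=2)]);c=np.hstack([c, np.vstack([cv2.resize(cv2.imread('pics/'+n+'0.png'),(260,300)) for n in ('scene','top')])]);cv2.imwrite('pics/c0.png',c)"
```

```text
(no output)
```

View pics/c0.png

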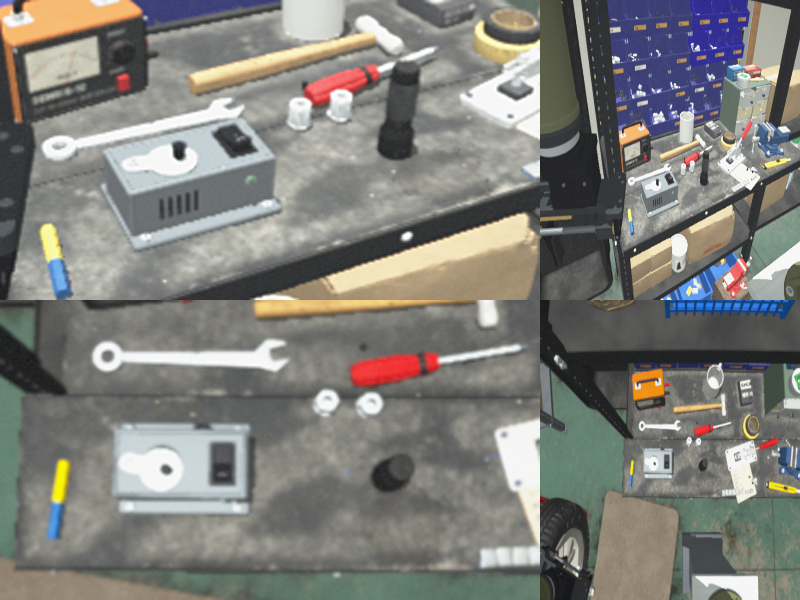

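Run:
```python
from h import *
im=ctrl.get_image("wrist"); print(np.round(im["tool_from_camera"],3).tolist(), np.round(im["camera_matrix"],1).tolist())
D=np.array([[0,1,0],[1,0,0],[0,0,-1.]])
go([0.42,0.34,0.27],D)
```

```text
[[0.0, 0.968, 0.252, 0.068], [1.0, -0.0, -0.0, 0.001], [-0.0, 0.252, -0.968, -0.151], [0.0, 0.0, 0.0, 1.0]] [[354.5, 0.0, 282.4], [0.0, 354.5, 209.5], [0.0, 0.0, 1.0]]
slide [-1.11  -0.746 -0.146] ang [ 0.   -0.    2.33]
```

```bash
python3 -m inch '[{"slide":[-0.15,-0.1,-0.08],"angular":[0,0,0.25],"claw":0},{"slide":[-0.3,-0.2,-0.08],"angular":[0,0,0.5],"claw":0},{"slide":[-0.45,-0.3,-0.08],"angular":[0,0,0.75],"claw":0},{"slide":[-0.6,-0.4,-0.08],"angular":[0,0,1],"claw":0},{"slide":[-0.75,-0.5,-0.08],"angular":[0,0,1],"claw":0},{"slide":[-0.9,-0.6,-0.08],"angular":[0,0,1],"claw":0},{"slide":[-0.9,-0.6,-0.08],"angular":[0,0,1],"claw":0}]' 20
python3 - <<'E'
from h import *
st()
D=np.array([[0,1,0],[1,0,0],[0,0,-1.]])
go([0.48,0.35,0.22],D)
E
```

```text
time: 1.75
position: [0.3888, 0.3855, 0.2542]
tool_rot: [1.345, 2.835, -0.001]
ft_force: [0.1, 0.3, -0.3]
grip_width: 0.52
grip_force: 0.0
t 1.75 p [0.3888 0.3855 0.2542] R [[-0.632, 0.775, 0.003], [0.775, 0.632, -0.002], [-0.004, 0.001, -1.0]] q [-0.967  0.091  0.144  1.684 -0.009  1.367 -0.137] F [ 0.1  0.3 -0.3] g 0.52 0.0
slide [-0.34   0.193  0.138] ang [0.005 0.006 1.308]
```

```bash
python3 -m inch '[{"slide":[-0.1,0.06,0.04],"angular":[0,0,0.25],"claw":0},{"slide":[-0.2,0.12,0.08],"angular":[0,0,0.5],"claw":0},{"slide":[-0.3,0.17,0.12],"angular":[0,0,0.75],"claw":0},{"slide":[-0.34,0.193,0.138],"angular":[0,0,1],"claw":0}]' >/dev/null; python3 -m inch '[{"slide":[0,0,0],"angular":[0,0,0.25],"claw":0},{"slide":[0,0,0],"angular":[0,0,0.308],"claw":0},{"slide":[0,0,0],"angular":[0,0,0.308],"claw":0}]'  >/dev/null
cat > b.py <<'E'
from h import *
st()
im=grab("wrist"); np.save("w1.npy",im,allow_pickle=True); save(im,"w1.png")
for q in ["cover_knob","cover","rocker","charger"]:
    for o in ctrl.outline_of(q,"wrist")[:2]:
        P=cloud(im,o["mask"])
        print(q,round(o["confidence"],2),np.round(o["bbox"]),len(P),"med",np.round(np.median(P,0),4),"lo",np.round(np.percentile(P,2,0),4),"hi",np.round(np.percentile(P,98,0),4))
        if q=="charger" and o is not None:
            T=P[abs(P[:,2]-0.06)<0.006][:,:2]; r=cv2.minAreaRect((T*1000).astype(np.float32)); print("top rect",r)
            r=cv2.minAreaRect((P[:,:2]*1000).astype(np.float32)); print("all rect",r)
E
python3 b.py
```

```text
t 2.45 p [0.4742 0.3587 0.2192] R [[-0.014, 1.0, -0.0], [1.0, 0.014, 0.0], [0.0, -0.0, -1.0]] q [-0.913  0.21   0.257  1.625 -0.055  1.313 -0.634] F [0.2 0.2 0.4] g 0.501 0.0
cover_knob 0.6 [310. 205.  50.  68.] 2066 med [0.4992 0.35   0.0641] lo [0.4794 0.3269 0.0625] hi [0.5154 0.3828 0.0808]
cover 0.66 [308. 202.  48.  70.] 2192 med [0.4995 0.3503 0.0641] lo [0.4786 0.3266 0.0622] hi [0.5161 0.384  0.0807]
charger 0.59 [311. 208.  99. 123.] 10521 med [0.497  0.3517 0.06  ] lo [0.4562 0.2882 0.0063] hi [0.551  0.3954 0.0686]
top rect ((504.4266662597656, 342.36920166015625), (105.78648376464844, 72.46514129638672), 89.8326416015625)
all rect ((504.8400573730469, 331.9891052246094), (99.80618286132812, 131.00709533691406), 0.07106602936983109)
```

View pics/w1.png

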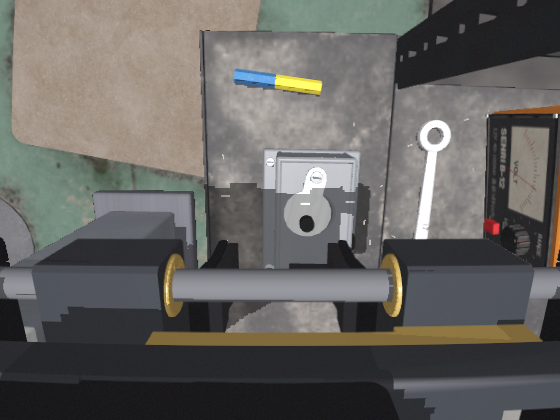

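Run:
```python
from h import *
im=np.load("w1.npy",allow_pickle=True).item()
o=ctrl.outline_of("cover","wrist")[0]
P=cloud(im,o["mask"]); K=P[(P[:,2]>0.076)]; print("knobtop",len(K),K.mean(0),K.min(0),K.max(0))
print("pivot",atz(im,[[316,178]],0.065),"disc",atz(im,[[308,213]],0.0635),"knob",atz(im,[[306,223]],0.08))
A=cloud(im,np.ones((420,560),bool)); m=(abs(A[:,2]-0.06)<0.003)&(abs(A[:,0]-.5)<.06)&(abs(A[:,1]-.34)<.08)
print("top",A[m].min(0),A[m].max(0),np.percentile(A[m],[1,99],axis=0), np.median(A[m][:,2]))
m2=(abs(A[:,2]-0.008)<0.003)&(abs(A[:,0]-.5)<.08)&(abs(A[:,1]-.34)<.09)
print("fl",np.percentile(A[m2],[1,99],axis=0))
for c in ["top"]:
    i=np.load("top0.npy",allow_pickle=True).item(); A=cloud(i,np.ones((420,560),bool)); m=(abs(A[:,2]-0.061)<0.004)&(abs(A[:,0]-.5)<.06)&(abs(A[:,1]-.33)<.09)
    print(c,np.percentile(A[m],[0.5,99.5],axis=0), cv2.minAreaRect((A[m][:,:2]*1000).astype(np.float32)))
```

```text
knobtop 180 [0.49616922 0.33976543 0.08004671] [0.49040262 0.33331109 0.07604966] [0.50251332 0.345219   0.08244612]
pivot [[0.50413168 0.3772713  0.065     ]] disc [[0.49830746 0.3452377  0.0635    ]] knob [[0.49556994 0.34079847 0.08      ]]
top [0.46807698 0.28958154 0.0571304 ] [0.54069717 0.39535074 0.06299364] [[0.46887195 0.29158595 0.05815993]
 [0.53950999 0.39461209 0.06284036]] 0.06008191200829102
fl [[0.45496034 0.27055375 0.00536673]
 [0.55409511 0.39689879 0.01055288]]
top [[0.46787674 0.25886238 0.05779875]
 [0.53925227 0.39454252 0.06490185]] ((503.61810302734375, 327.30267333984375), (71.58026885986328, 136.8080596923828), 0.31570684909820557)
```

Run:
```python
from h import *
st(); D=np.array([[0,1,0],[1,0,0],[0,0,-1.]]); go([0.496,0.340,0.078],D)
```

```text
t 2.75 p [0.4745 0.3582 0.2193] R [[-0.013, 1.0, 0.0], [1.0, 0.013, 0.0], [0.0, 0.0, -1.0]] q [-0.913  0.21   0.257  1.626 -0.055  1.313 -0.634] F [-0.1  0.2 -0.2] g 0.506 0.0
slide [-0.074  0.085  0.565] ang [ 0.001 -0.001  0.024]
```

```bash
python3 -m inch '[{"slide":[-0.074,0.085,0.12],"angular":[0,0,0.024],"claw":0},{"slide":[-0.074,0.085,0.3],"angular":[0,0,0.024],"claw":0},{"slide":[-0.074,0.085,0.42],"angular":[0,0,0.024],"claw":0},{"slide":[-0.074,0.085,0.5],"angular":[0,0,0.024],"claw":0},{"slide":[-0.074,0.085,0.55],"angular":[0,0,0.024],"claw":0},{"slide":[-0.074,0.085,0.565],"angular":[0,0,0.024],"claw":0},{"slide":[-0.074,0.085,0.565],"angular":[0,0,0.024],"claw":0}]'
python3 - <<'E'
from h import *
im=grab("wrist")
A=cloud(im,np.ones((420,560),bool)); m=(abs(A[:,2]-.0785)<.0035)&(abs(A[:,0]-.496)<.012)&(abs(A[:,1]-.34)<.012); print(m.sum(),A[m].mean(0) if m.sum() else "")
E
```

```text
time: 3.45
position: [0.4964, 0.34, 0.0782]
tool_rot: [2.222, 2.221, 0.001]
ft_force: [1.4, -0.6, 0.4]
grip_width: 0.504
grip_force: 0.0
195 [0.49608823 0.34408161 0.07877875]
```

```bash
python3 -m inch '[{"slide":[0,0,0],"angular":[0,0,0],"claw":-1},{"slide":[0,0,0],"angular":[0,0,0],"claw":-1},{"slide":[0,0,0],"angular":[0,0,0],"claw":-1},{"slide":[0,0,0],"angular":[0,0,0],"claw":-1},{"slide":[0,0,0],"angular":[0,0,0],"claw":-1},{"slide":[0,0,0],"angular":[0,0,0],"claw":-1}]' 12
```

```text
time: 4.1
position: [0.4962, 0.3398, 0.078]
tool_rot: [-2.223, -2.22, -0.0]
ft_force: [-0.5, -0.1, 1.6]
grip_width: 0.146
grip_force: 12.0
```

```bash
python3 -m inch '[{"slide":[0.006,-0.022,0],"angular":[0,0,0],"claw":-1},{"slide":[0.016,-0.045,0],"angular":[0,0,0],"claw":-1},{"slide":[0.029,-0.065,0],"angular":[0,0,0],"claw":-1},{"slide":[0.045,-0.083,0],"angular":[0,0,0],"claw":-1},{"slide":[0.064,-0.099,0],"angular":[0,0,0],"claw":-1},{"slide":[0.084,-0.111,0],"angular":[0,0,0],"claw":-1},{"slide":[0.107,-0.120,0],"angular":[0,0,0],"claw":-1},{"slide":[0.13,-0.126,0],"angular":[0,0,0],"claw":-1},{"slide":[0.154,-0.128,0],"angular":[0,0,0],"claw":-1},{"slide":[0.177,-0.127,0],"angular":[0,0,0],"claw":-1}]' &&  python3 -m inch '[{"slide":[0.024,0.005,0],"angular":[0,0,0],"claw":-1},{"slide":[0.046,0.013,0],"angular":[0,0,0],"claw":-1},{"slide":[0.067,0.025,0],"angular":[0,0,0],"claw":-1},{"slide":[0.086,0.040,0],"angular":[0,0,0],"claw":-1},{"slide":[0.095,0.048,0],"angular":[0,0,0],"claw":-1},{"slide":[0.095,0.048,0],"angular":[0,0,0],"claw":-1},{"slide":[0.095,0.048,0],"angular":[0,0,0],"claw":-0.3},{"slide":[0.095,0.048,0],"angular":[0,0,0],"claw":-0.3},{"slide":[0.095,0.048,0],"angular":[0,0,0],"claw":-0.3}]'
```

```text
time: 5.1
position: [0.4635, 0.3846, 0.0777]
tool_rot: [-2.222, -2.22, 0.002]
ft_force: [-0.1, -4.0, 2.0]
grip_width: 0.14
grip_force: 12.0
time: 6.0
position: [0.477, 0.408, 0.0777]
tool_rot: [2.222, 2.22, 0.001]
ft_force: [0.5, 0.5, -0.9]
grip_width: 0.31
grip_force: 0.0
```

Run:
```python
from h import *
Ps=[]
for c in ["top","scene"]:
    i=np.load(c+"0.npy",allow_pickle=True).item(); Ps.append(cloud(i,np.ones((420,560),bool)))
A=np.vstack(Ps)
xs=np.arange(.32,.68,.03); ys=np.arange(.24,-.3,-.03)
print("x:",np.round(xs,2)); 
for y in ys:
    print("%.2f"%y,[int(1000*A[m][:,2].max()) if (m:=(abs(A[:,0]-x)<.015)&(abs(A[:,1]-y)<.015)&(A[:,2]<.5)).any() else None for x in xs])
t=A[(abs(A[:,0]-.492)<.025)&(abs(A[:,1]-.112)<.025)]
tp=t[t[:,2]>.100]; print("torch top",len(tp),tp.mean(0),np.percentile(tp,[2,98],axis=0))
```

```text
x: [0.32 0.35 0.38 0.41 0.44 0.47 0.5  0.53 0.56 0.59 0.62 0.65 0.68]
0.24 [-870, -870, 4, 6, 5, 6, 5, 5, 5, 6, 12, 11, 29]
0.21 [-871, -868, 3, 5, 5, 5, 5, 5, 5, 6, 13, 9, 29]
0.18 [-866, -869, 4, 5, 5, 6, 6, 5, 36, 35, 6, 5, 28]
0.15 [-870, -866, 4, 6, 5, 5, 5, 6, 35, 34, 27, 6, 28]
0.12 [-865, -872, 3, 5, 6, 114, 114, 5, 35, 34, 30, 13, 28]
0.09 [-870, -869, 4, 7, 5, 110, 115, 7, 4, 26, 31, 6, 26]
0.06 [-866, -869, 3, 6, 6, 5, 5, 6, 5, 5, 30, 5, 26]
0.03 [-868, -868, 4, 5, 6, 5, 5, 6, 6, 5, 21, 5, 26]
0.00 [-868, -869, 4, 9, 5, 5, 8, 14, 5, 6, 22, 25, 26]
-0.03 [-869, -863, 3, 10, 5, 17, 18, 49, 15, 5, 24, 24, 21]
-0.06 [-866, -864, 5, 9, 5, 6, 55, 67, 15, 6, 6, 19, 6]
-0.09 [-864, -866, 6, 9, 5, 5, 23, 63, 55, 25, 27, 27, 4]
-0.12 [-870, -870, 4, 15, 10, 13, 16, 65, 65, 45, 47, 47, 21]
-0.15 [-867, -869, 4, 12, 13, 9, 14, 81, 86, 48, 47, 47, 5]
-0.18 [-869, -872, 3, 5, 9, 6, 12, 89, 108, 43, 47, 47, 5]
-0.21 [-863, -869, 3, 9, 15, 6, 4, 113, 119, 5, 5, 180, 194]
-0.24 [-870, -862, 2, 14, 16, 6, 82, 114, 108, 5, 5, 188, 228]
-0.27 [-868, -867, 3, 14, 16, 97, 106, 104, 100, 6, 175, 191, 228]
-0.30 [-868, -867, 4, 18, 16, 104, 105, 105, 105, 35, 175, 188, 225]
torch top 254 [0.49292264 0.10937987 0.10917708] [[0.48183658 0.09578358 0.10079899]
 [0.50579602 0.12062031 0.11404454]]
```

```bash
python3 -m inch '[{"slide":[0,0,-0.15],"angular":[0,0,0],"claw":-0.2},{"slide":[0,0,-0.35],"angular":[0,0,0],"claw":0.2},{"slide":[-0.12,0.01,-0.49],"angular":[0,0,0],"claw":0.3},{"slide":[-0.3,0.03,-0.49],"angular":[0,-0.25,0],"claw":0.3},{"slide":[-0.48,0.05,-0.49],"angular":[0,-0.5,0],"claw":0.3},{"slide":[-0.66,0.064,-0.49],"angular":[0,-0.75,0],"claw":0.3},{"slide":[-0.82,0.064,-0.49],"angular":[0,-1,0],"claw":0.3},{"slide":[-0.82,0.064,-0.49],"angular":[0,-1,0],"claw":0.3}]'
cat >> h.py <<'E'
def Lean(deg):
    s,c=np.sin(np.radians(deg)),np.cos(np.radians(deg)); return np.array([[0,1,0],[c,0,-s],[-s,0,-c]])
E
python3 - <<'E'
from h import *
im=grab("wrist"); save(im,"w2.png")
A=cloud(im,np.ones((420,560),bool))
t=A[(abs(A[:,0]-.492)<.03)&(abs(A[:,1]-.112)<.03)&(A[:,2]>.01)]
tp=t[t[:,2]>.104]; print("top",len(tp),tp.mean(0),np.percentile(tp,[2,98],axis=0))
hd=t[(t[:,2]<.035)]; print("head",len(hd),np.percentile(hd,[2,98],axis=0))
bb=t[(t[:,2]>.05)&(t[:,2]<.1)]; print("barrel",len(bb),np.percentile(bb,[2,98],axis=0))
m=(A[:,0]>.45)&(A[:,0]<.56)&(A[:,1]>.24)&(A[:,1]<.3)&(A[:,2]>.063); 
if m.any(): print("rocker",m.sum(),np.percentile(A[m],[2,50,98],axis=0))
st(); go([.4925,.110+.060,.068+.060],Lean(45))
E
```

```text
time: 6.8
position: [0.4919, 0.1998, 0.1987]
tool_rot: [1.927, 1.922, -0.525]
ft_force: [0.5, -0.0, -1.2]
grip_width: 0.648
grip_force: 0.0
top 642 [0.49588208 0.11127007 0.10886632] [[0.48364463 0.09769479 0.10447225]
 [0.5074333  0.12111271 0.11073988]]
head 690 [[0.47990168 0.1059696  0.01044048]
 [0.51242767 0.12517852 0.03456157]]
barrel 1281 [[0.48249822 0.11047156 0.05182569]
 [0.50944834 0.12248444 0.09922433]]
rocker 74054 [[0.45167979 0.24924496 0.23651632]
 [0.5005345  0.27066451 0.26580043]
 [0.55026291 0.27816001 0.27977258]]
t 6.85 p [0.4921 0.2021 0.1992] R [[0.001, 1.0, -0.002], [0.866, -0.002, -0.501], [-0.501, -0.001, -0.866]] q [-0.973  0.321  0.332  1.639  0.309  1.529 -0.707] F [1.  0.6 0.9] g 0.649 0.0
slide [0.031 0.002 0.311] ang [-0.004 -0.499 -0.002]
```

View pics/w2.png

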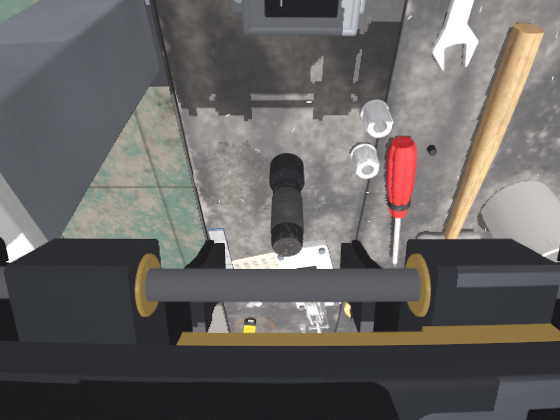

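```bash
python3 -m inch '[{"slide":[0.01,0.006,0.1],"angular":[0,-0.25,0],"claw":0.3},{"slide":[0.031,0.012,0.2],"angular":[0,-0.5,0],"claw":0.3},{"slide":[0.031,0.012,0.3],"angular":[0,-0.5,0],"claw":0.3},{"slide":[0.031,0.012,0.3],"angular":[0,-0.5,0],"claw":0.3}]'
python3 - <<'E'
from h import *
st(); go([.495,.1105,.068],Lean(45))
E
```

```text
time: 7.25
position: [0.4938, 0.1711, 0.1283]
tool_rot: [1.759, 1.76, -0.737]
ft_force: [0.3, -0.6, 0.1]
grip_width: 0.654
grip_force: 0.0
t 7.25 p [0.4938 0.1711 0.1283] R [[-0.003, 1.0, -0.004], [0.705, -0.001, -0.709], [-0.709, -0.005, -0.705]] q [-1.013  0.513  0.338  1.665  0.424  1.532 -0.807] F [ 0.3 -0.6  0.1] g 0.654 0.0
slide [0.    0.006 0.342] ang [-0.008  0.006  0.005]
```

```bash
python3 -m inch '[{"slide":[0,0.004,0.12],"angular":[0,0,0],"claw":0.3},{"slide":[0,0.006,0.22],"angular":[0,0,0],"claw":0.3},{"slide":[0,0.006,0.29],"angular":[0,0,0],"claw":0.3},{"slide":[0,0.006,0.335],"angular":[0,0,0],"claw":0.3},{"slide":[0,0.006,0.335],"angular":[0,0,0],"claw":0.3},{"slide":[0,0.006,0.335],"angular":[0,0,0],"claw":-0.1},{"slide":[0,0.006,0.335],"angular":[0,0,0],"claw":-0.25},{"slide":[0,0.006,0.335],"angular":[0,0,0],"claw":-0.32},{"slide":[0,0.006,0.335],"angular":[0,0,0],"claw":-0.36},{"slide":[0,0.006,0.335],"angular":[0,0,0],"claw":-0.4}]' 25;  python3 -m inch '[{"slide":[0,0,0],"angular":[0,0,0],"claw":-0.6},{"slide":[0,0,0],"angular":[0,0,0],"claw":-1},{"slide":[0,0,0],"angular":[0,0,0],"claw":-1}]'; python3 -c "
from h import *; st()"
```

```text
time: 8.25
position: [0.4967, 0.1131, 0.0724]
tool_rot: [1.761, 1.76, -0.729]
ft_force: [-0.0, 0.3, 0.6]
grip_width: 0.332
grip_force: 0.2
time: 8.55
position: [0.4965, 0.1127, 0.0723]
tool_rot: [1.761, 1.759, -0.73]
ft_force: [-1.4, 0.9, 1.8]
grip_width: 0.295
grip_force: 25.0
t 8.55 p [0.4965 0.1127 0.0723] R [[0.001, 1.0, -0.001], [0.707, -0.001, -0.707], [-0.707, -0.0, -0.707]] q [-0.965  0.527  0.356  1.785  0.451  1.376 -0.82 ] F [-1.4  0.9  1.8] g 0.295 25.0
```

```bash
python3 -m inch '[{"slide":[-0.02,0,-0.02],"angular":[0,0,0],"claw":-1},{"slide":[-0.06,0,-0.06],"angular":[0,0,0],"claw":-1},{"slide":[-0.085,0,-0.085],"angular":[0,0,0],"claw":-1},{"slide":[-0.085,0,-0.085],"angular":[0,0.1,0],"claw":-1},{"slide":[-0.085,0,-0.085],"angular":[0,0.3,0],"claw":-1},{"slide":[-0.085,0,-0.085],"angular":[0,0.5,0],"claw":-1},{"slide":[-0.085,0,-0.085],"angular":[0,0.7,0],"claw":-1},{"slide":[-0.085,0,-0.085],"angular":[0,0.9,0],"claw":-1},{"slide":[-0.085,0,-0.085],"angular":[0,1,0],"claw":-1}]' 30
python3 - <<'E'
from h import *
st(); im=grab("scene")
o=ctrl.outline_of("torch","scene")
for k in o[:2]:
    P=cloud(im,k["mask"]); print(round(k["confidence"],2),np.round(k["bbox"]),np.percentile(P,[3,50,97],axis=0).round(3).tolist())
go([.4945,.085,.07],Lean(-45))
E
```

```text
time: 9.45
position: [0.4975, 0.1108, 0.1044]
tool_rot: [2.088, 2.078, -0.267]
ft_force: [0.2, -0.7, -2.5]
grip_width: 0.294
grip_force: 29.9
t 9.45 p [0.4975 0.1108 0.1044] R [[0.005, 1.0, 0.002], [0.967, -0.004, -0.255], [-0.255, 0.003, -0.967]] q [-0.765  0.202  0.364  1.911  0.182  1.149 -0.491] F [ 0.2 -0.7 -2.5] g 0.294 29.9
0.86 [347. 230.  23.  35.] [[0.479, 0.117, 0.046], [0.488, 0.133, 0.07], [0.503, 0.153, 0.106]]
0.33 [327. 233.  12.  19.] [[0.56, 0.115, 0.002], [0.566, 0.129, 0.02], [0.596, 0.137, 0.032]]
slide [-0.062 -0.011  0.158] ang [ 0.008  1.998 -0.01 ]
```

```bash
python3 -m inch '[{"slide":[-0.02,-0.01,0.005],"angular":[0,0.2,0],"claw":-1},{"slide":[-0.04,-0.012,0.01],"angular":[0,0.4,0],"claw":-1},{"slide":[-0.06,-0.012,0.015],"angular":[0,0.6,0],"claw":-1},{"slide":[-0.08,-0.012,0.02],"angular":[0,0.8,0],"claw":-1},{"slide":[-0.1,-0.012,0.026],"angular":[0,1,0],"claw":-1}]'; python3 -m inch '[{"slide":[0,0,0],"angular":[0,0.2,0],"claw":-1},{"slide":[0,0,0],"angular":[0,0.4,0],"claw":-1},{"slide":[0,0,0],"angular":[0,0.6,0],"claw":-1},{"slide":[0,0,0],"angular":[0,0.8,0],"claw":-1},{"slide":[0,0,0],"angular":[0,1,0],"claw":-1},{"slide":[0,0,0],"angular":[0,1,0],"claw":-1}]' >/dev/null;  python3 - <<'E'
from h import *
st(); im=grab("scene"); save(im,"s3.png"); im2=grab("top"); save(im2,"t3.png")
for c,i in (("scene",im),("top",im2)):
  for k in ctrl.outline_of("torch",c)[:1]:
    P=cloud(i,k["mask"]); print(round(k["confidence"],2),np.round(k["bbox"]),np.percentile(P,[3,50,97],axis=0).round(3).tolist())
    # axis slope in y-z
    print("slope deg", np.degrees(np.arctan(np.polyfit(P[:,1],P[:,2],1)[0])))
go([.4945,.085,.0185],Lean(-45))
a=cv2.imread('pics/s3.png')[180:330,220:470];b=cv2.imread('pics/t3.png')[150:290,220:470]
cv2.imwrite('pics/c3.png',np.vstack([cv2.resize(a,(500,300),interpolation=2),cv2.resize(b,(500,280),interpolation=2)]))
E
```

```text
time: 10.05
position: [0.4937, 0.0874, 0.1032]
tool_rot: [-2.078, -2.082, -0.278]
ft_force: [0.3, 0.4, -3.0]
grip_width: 0.29
grip_force: 30.0
t 10.65 p [0.4924 0.0846 0.0996] R [[0.007, 1.0, -0.002], [0.709, -0.003, 0.706], [0.705, -0.007, -0.709]] q [-0.165  0.328  0.498  2.017 -0.919  1.329  0.797] F [ 0.  -0.4 -2.3] g 0.293 29.9
0.91 [361. 221.  53.  24.] [[0.474, 0.055, 0.001], [0.483, 0.131, 0.101], [0.573, 0.157, 0.11]]
slope deg 12.60449585586664
0.7 [358. 230.  54.  19.] [[0.477, 0.056, 0.097], [0.493, 0.116, 0.108], [0.506, 0.158, 0.113]]
slope deg -0.8441583173886497
slide [-0.248  0.003  0.23 ] ang [-0.002  0.003  0.004]
```

View pics/c3.png

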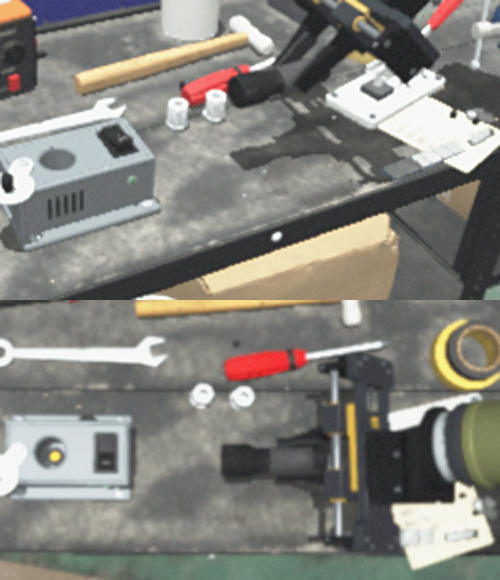

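```bash
python3 -m inch '[{"slide":[-0.05,0,0.05],"angular":[0,0.03,0],"claw":-1},{"slide":[-0.11,0.001,0.11],"angular":[0,0.06,0],"claw":-1},{"slide":[-0.16,0.002,0.16],"angular":[0,0.09,0],"claw":-1},{"slide":[-0.195,0.002,0.195],"angular":[0,0.09,0],"claw":-1},{"slide":[-0.212,0.002,0.212],"angular":[0,0.09,0],"claw":-1},{"slide":[-0.216,0.002,0.216],"angular":[0,0.09,0],"claw":-1},{"slide":[-0.216,0.002,0.216],"angular":[0,0.09,0],"claw":-1}]'; python3 -m inch '[{"slide":[-0.004,0,0.004],"angular":[0,0,0],"claw":-1},{"slide":[-0.007,0,0.007],"angular":[0,0,0],"claw":-1},{"slide":[-0.01,0,0.01],"angular":[0,0,0],"claw":-1},{"slide":[-0.01,0,0.01],"angular":[0,0,0],"claw":-1}]'
```

```text
time: 11.55
position: [0.4945, 0.0873, 0.0268]
tool_rot: [-1.729, -1.729, -0.765]
ft_force: [0.3, -0.4, -1.6]
grip_width: 0.293
grip_force: 29.9
time: 11.95
position: [0.4942, 0.087, 0.0227]
tool_rot: [-1.73, -1.728, -0.765]
ft_force: [-0.2, 0.2, -1.5]
grip_width: 0.289
grip_force: 29.9
```

```bash
python3 -m inch '[{"slide":[-0.005,0,0.005],"angular":[0,0,0],"claw":-1},{"slide":[-0.01,0,0.01],"angular":[0,0,0],"claw":-1},{"slide":[-0.01,0,0.01],"angular":[0,0,0],"claw":-1}]'; python3 -m inch '[{"slide":[-0.003,0,0.003],"angular":[0,0,0],"claw":-1},{"slide":[-0.003,0,0.003],"angular":[0,0,0],"claw":-1}]';python3 -c "
from h import *; st(); im=grab('scene'); k=ctrl.outline_of('torch','scene')[0]; P=cloud(im,k['mask']);print(k['confidence'],np.percentile(P,[3,50,97],axis=0).round(3).tolist())"
```

```text
time: 12.25
position: [0.4944, 0.0871, 0.0209]
tool_rot: [-1.728, -1.726, -0.768]
ft_force: [-3.1, -3.5, 9.4]
grip_width: 0.29
grip_force: 30.0
time: 12.45
position: [0.4945, 0.0871, 0.0208]
tool_rot: [-1.727, -1.726, -0.769]
ft_force: [-4.5, -5.7, 12.7]
grip_width: 0.297
grip_force: 30.1
t 12.45 p [0.4945 0.0871 0.0208] R [[-0.0, 1.0, 0.002], [0.669, -0.001, 0.743], [0.743, 0.001, -0.669]] q [-0.1    0.509  0.455  2.03  -1.051  1.3    0.996] F [-4.5 -5.7 12.7] g 0.297 30.1
0.94 [[0.476, 0.087, 0.009], [0.486, 0.138, 0.026], [0.502, 0.16, 0.035]]
```

```bash
python3 -m inch '[{"slide":[-0.002,0,-0.006],"angular":[0,0.06,0],"claw":-1},{"slide":[-0.002,0,-0.006],"angular":[0,0.13,0],"claw":-1},{"slide":[-0.002,0,-0.006],"angular":[0,0.13,0],"claw":-1}]'; python3 -m inch '[{"slide":[-0.003,0,0.003],"angular":[0,0,0],"claw":-1},{"slide":[-0.003,0,0.003],"angular":[0,0,0],"claw":-1}]';python3 -m inch '[{"slide":[-0.003,0,0.003],"angular":[0,0,0],"claw":-1},{"slide":[-0.003,0,0.003],"angular":[0,0,0],"claw":-1}]'
```

```text
time: 12.85
position: [0.4949, 0.0869, 0.0208]
tool_rot: [-1.68, -1.678, -0.821]
ft_force: [-1.0, 0.6, 9.6]
grip_width: 0.295
grip_force: 30.0
time: 13.05
position: [0.4949, 0.087, 0.0207]
tool_rot: [-1.679, -1.68, -0.821]
ft_force: [-1.9, -1.5, 12.2]
grip_width: 0.299
grip_force: 30.1
time: 13.25
position: [0.4949, 0.087, 0.0205]
tool_rot: [-1.678, -1.679, -0.822]
ft_force: [-3.3, -3.7, 16.8]
grip_width: 0.294
grip_force: 30.1
```

Run:
```python
from h import *
st()
for c in ("scene","top"):
    im=grab(c); save(im,c+"4.png"); A=cloud(im,np.ones((420,560),bool))
    m=(abs(A[:,0]-.494)<.03)&(A[:,1]>.03)&(A[:,1]<.18)
    A=A[m]
    print(c,[(round(y,3),int(1e4*np.percentile(A[k][:,2],90))/10) for y in np.arange(.04,.18,.008) if (k:=(abs(A[:,1]-y)<.004)&(abs(A[:,0]-.494)<.006)).sum()>2])
a=cv2.imread('pics/scene4.png')[170:270,310:440]
cv2.imwrite('pics/c4.png',cv2.resize(a,(780,600),interpolation=2))
```

```text
t 13.25 p [0.4949 0.087  0.0205] R [[-0.002, 1.0, 0.002], [0.615, -0.0, 0.789], [0.789, 0.002, -0.615]] q [-0.054  0.556  0.437  2.014 -1.089  1.36   1.05 ] F [-3.3 -3.7 16.8] g 0.294 30.1
scene [(np.float64(0.04), 1.8), (np.float64(0.048), 92.4), (np.float64(0.072), 29.4), (np.float64(0.08), 28.4), (np.float64(0.088), 30.2), (np.float64(0.096), 30.4), (np.float64(0.104), 29.9), (np.float64(0.112), 29.1), (np.float64(0.12), 30.1), (np.float64(0.128), 33.9), (np.float64(0.136), 34.5), (np.float64(0.144), 35.4), (np.float64(0.152), 35.6), (np.float64(0.16), 33.5), (np.float64(0.168), 1.0), (np.float64(0.176), 0.7)]
top [(np.float64(0.04), 3.9), (np.float64(0.048), 95.3), (np.float64(0.056), 48.4), (np.float64(0.064), 30.0), (np.float64(0.072), 30.9), (np.float64(0.08), 31.3), (np.float64(0.088), 32.7), (np.float64(0.096), 32.6), (np.float64(0.104), 33.5), (np.float64(0.112), 32.7), (np.float64(0.12), 32.6), (np.float64(0.128), 35.7), (np.float64(0.136), 36.6), (np.float64(0.144), 37.7), (np.float64(0.152), 38.1), (np.float64(0.16), 36.0), (np.float64(0.168), 3.4), (np.float64(0.176), 3.7)]
```

View pics/c4.png

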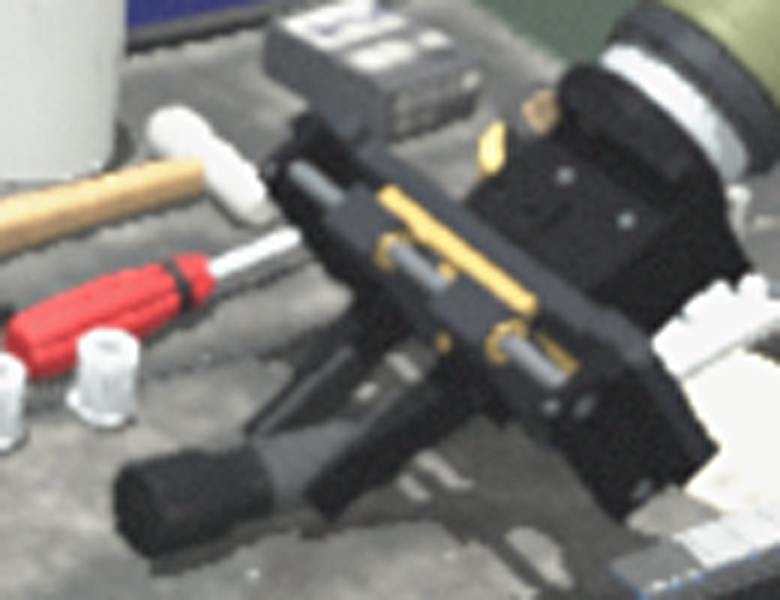

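```bash
python3 -m inch '[{"slide":[0.005,0,-0.004],"angular":[0,0,0],"claw":-1},{"slide":[0.0095,0,-0.0075],"angular":[0,0,0],"claw":-1},{"slide":[0.0095,0,-0.0075],"angular":[0,0,0],"claw":-1}]'; python3 -m inch '[{"slide":[0,0,0],"angular":[0,0,0],"claw":-0.36},{"slide":[0,0,0],"angular":[0,0,0],"claw":-0.3},{"slide":[0,0,0],"angular":[0,0,0],"claw":-0.1},{"slide":[0,0,0],"angular":[0,0,0],"claw":0.05},{"slide":[0,0,0],"angular":[0,0,0],"claw":0.05}]'; python3 -c "
from h import *; st(); im=grab('scene'); k=ctrl.outline_of('torch','scene')[0]; P=cloud(im,k['mask']);print(k['confidence'],np.percentile(P,[3,50,97],axis=0).round(3).tolist())"
```

```text
time: 13.65
position: [0.4949, 0.0869, 0.0208]
tool_rot: [-1.682, -1.682, -0.818]
ft_force: [0.3, 0.5, 6.6]
grip_width: 0.295
grip_force: 30.0
time: 14.15
position: [0.494, 0.086, 0.0193]
tool_rot: [-1.685, -1.682, -0.814]
ft_force: [0.1, 0.3, -0.6]
grip_width: 0.496
grip_force: 0.0
t 14.15 p [0.494  0.086  0.0193] R [[0.001, 1.0, 0.001], [0.621, -0.001, 0.784], [0.784, -0.0, -0.621]] q [-0.056  0.553  0.438  2.017 -1.084  1.353  1.044] F [ 0.1  0.3 -0.6] g 0.496 0.0
0.7 [[0.466, 0.074, 0.005], [0.477, 0.135, 0.026], [0.495, 0.16, 0.034]]
```

```bash
python3 -m inch '[{"slide":[0,0,-0.05],"angular":[0,0,0],"claw":0.05},{"slide":[0,0,-0.15],"angular":[0,0,0],"claw":0.05},{"slide":[0,0,-0.3],"angular":[0,0,0],"claw":0.05},{"slide":[0,0,-0.45],"angular":[0,-0.25,0],"claw":0.05},{"slide":[0.1,0,-0.55],"angular":[0,-0.5,0],"claw":0.05},{"slide":[0.2,0,-0.65],"angular":[0,-0.75,0],"claw":0.05},{"slide":[0.3,0,-0.7],"angular":[0,-1,0],"claw":0.05}]'
python3 - <<'E'
from h import *
st()
for c in ("scene","top","wrist"):
    im=grab(c)
    for k in ctrl.outline_of('torch',c)[:1]:
        P=cloud(im,k['mask']);P=P[P[:,2]>.01]; r=cv2.minAreaRect((P[:,:2]*1000).astype(np.float32)); print(c,round(k['confidence'],2),np.round(k["bbox"]),np.percentile(P,[2,50,98],axis=0).round(3).tolist(),r)
save(im,"w5.png")
E
```

```text
time: 14.95
position: [0.4952, -0.0081, 0.1905]
tool_rot: [-2.028, -2.014, -0.386]
ft_force: [0.2, 0.8, -0.6]
grip_width: 0.522
grip_force: 0.0
t 14.95 p [ 0.4952 -0.0081  0.1905] R [[0.006, 1.0, 0.007], [0.932, -0.008, 0.363], [0.363, 0.005, -0.932]] q [-0.345  0.07   0.593  1.898 -0.417  1.298  0.379] F [ 0.2  0.8 -0.6] g 0.522 0.0
scene 0.88 [358. 255.  48.  27.] [[0.461, 0.053, 0.011], [0.471, 0.118, 0.024], [0.488, 0.16, 0.034]] ((475.46826171875, 104.28829956054688), (113.36399841308594, 33.83032989501953), 89.92616271972656)
top 0.8 [349. 238.  48.  17.] [[0.466, 0.055, 0.019], [0.48, 0.107, 0.029], [0.495, 0.158, 0.037]] ((480.1174011230469, 105.72423553466797), (28.5555362701416, 108.56150817871094), 3.3080973625183105)
wrist 0.94 [266. 151.  37. 116.] [[0.465, 0.051, 0.017], [0.482, 0.106, 0.027], [0.496, 0.156, 0.034]] ((481.33856201171875, 104.20219421386719), (35.06024932861328, 109.50641632080078), 3.2837541103363037)
```

```bash
cat > m.py <<'E'
from h import *
for c in ("wrist","top"):
    im=grab(c)
    for k in ctrl.outline_of('torch',c)[:1]:
        P=cloud(im,k['mask']);P=P[(P[:,2]>.012)&(P[:,2]<.05)]
        print(c,round(k['confidence'],2),"y",np.percentile(P[:,1],[1,99]).round(4))
        for y in np.arange(.06,.16,.012):
            q=P[abs(P[:,1]-y)<.006]; 
            if len(q)>5: t=q[q[:,2]>np.percentile(q[:,2],60)]; print(round(y,3),"xc",((np.percentile(q[:,0],2)+np.percentile(q[:,0],98))/2).round(4),"ridge",t[:,0].mean().round(4),"zmax",np.percentile(q[:,2],95).round(4))
st()
E
python3 m.py
python3 - <<'E'
from h import *
go([.479,.138+.115*np.sin(np.radians(35)),.02+.115*np.cos(np.radians(35))],Lean(35))
E
```

```text
wrist 0.61 y [0.0502 0.1566]
0.06 xc 0.4839 ridge 0.4838 zmax 0.0262
0.072 xc 0.4836 ridge 0.4829 zmax 0.0276
0.084 xc 0.4819 ridge 0.4822 zmax 0.0283
0.096 xc 0.4819 ridge 0.4817 zmax 0.029
0.108 xc 0.4813 ridge 0.4813 zmax 0.0292
0.12 xc 0.4805 ridge 0.4802 zmax 0.0295
0.132 xc 0.4798 ridge 0.4794 zmax 0.0336
0.144 xc 0.4789 ridge 0.4789 zmax 0.0342
0.156 xc 0.4794 ridge 0.4793 zmax 0.0347
top 0.82 y [0.0516 0.1596]
0.06 xc 0.4822 ridge 0.4815 zmax 0.0292
0.072 xc 0.4819 ridge 0.4829 zmax 0.0299
0.084 xc 0.4817 ridge 0.4814 zmax 0.0303
0.096 xc 0.4795 ridge 0.4811 zmax 0.0312
0.108 xc 0.4796 ridge 0.4806 zmax 0.0314
0.12 xc 0.4794 ridge 0.4804 zmax 0.0311
0.132 xc 0.477 ridge 0.4785 zmax 0.036
0.144 xc 0.4768 ridge 0.4788 zmax 0.0368
0.156 xc 0.4776 ridge 0.4784 zmax 0.0365
t 15.45 p [ 0.4933 -0.0058  0.1854] R [[0.005, 1.0, -0.002], [0.93, -0.004, 0.368], [0.368, -0.003, -0.93]] q [-0.341  0.079  0.59   1.902 -0.424  1.299  0.387] F [0.6 0.1 0.1] g 0.527 0.0
slide [ 0.675 -0.059  0.574] ang [-0.008 -1.886 -0.007]
```

```bash
python3 -m inch '[{"slide":[0.12,-0.01,0.05],"angular":[0,-0.25,0],"claw":0.2},{"slide":[0.25,-0.03,0.1],"angular":[0,-0.5,0],"claw":0.2},{"slide":[0.4,-0.05,0.15],"angular":[0,-0.75,0],"claw":0.2},{"slide":[0.5,-0.05,0.2],"angular":[0,-1,0],"claw":0.2},{"slide":[0.5,-0.05,0.2],"angular":[0,-1,0],"claw":0.2}]'
python3 - <<'E'
from h import *
Y=R.from_euler("z",3.4,degrees=True).as_matrix()@Lean(35); p=np.array([.4797,.132,.0185]); print(Y)
st(); go(p-Y[:,2]*.115,Y)
E
```

```text
time: 15.95
position: [0.4796, 0.1398, 0.1847]
tool_rot: [2.13, 2.161, -0.16]
ft_force: [-0.5, -0.5, -0.2]
grip_width: 0.601
grip_force: 0.0
[[-0.04858094  0.99823983  0.03401674]
 [ 0.8177102   0.05930637 -0.57256684]
 [-0.57357644  0.         -0.81915204]]
t 15.95 p [0.4796 0.1398 0.1847] R [[-0.014, 1.0, -0.001], [0.989, 0.014, -0.147], [-0.147, -0.003, -0.989]] q [-0.696  0.069  0.276  1.858  0.12   1.28  -0.444] F [-0.5 -0.5 -0.2] g 0.601 0.0
slide [ 0.272 -0.011  0.251] ang [-0.038 -0.886 -0.079]
```

```bash
python3 -m inch '[{"slide":[0.1,-0.01,0.05],"angular":[-0.01,-0.25,-0.03],"claw":0.2},{"slide":[0.2,-0.01,0.12],"angular":[-0.02,-0.5,-0.06],"claw":0.2},{"slide":[0.272,-0.011,0.2],"angular":[-0.038,-0.75,-0.079],"claw":0.2},{"slide":[0.272,-0.011,0.251],"angular":[-0.038,-0.886,-0.079],"claw":0.2},{"slide":[0.272,-0.011,0.251],"angular":[-0.038,-0.886,-0.079],"claw":0.2},{"slide":[0.272,-0.011,0.251],"angular":[-0.038,-0.886,-0.079],"claw":0.2}]'
python3 - <<'E'
from h import *
Y=R.from_euler("z",3.4,degrees=True).as_matrix()@Lean(35); p=np.array([.4797,.132,.0185])
st(); go(p,Y)
im=grab("wrist"); A=cloud(im,np.ones((420,560),bool)); A=A[(abs(A[:,0]-.48)<.03)&(A[:,1]>.03)&(A[:,1]<.18)&(A[:,2]>.012)&(A[:,2]<.05)]
for y in np.arange(.1,.175,.01):
    q=A[abs(A[:,1]-y)<.005]
    if len(q)>5: print(round(y,3),np.percentile(q[:,0],[2,98]).round(4),np.percentile(q[:,2],95).round(4),len(q))
print(A[:,1].max(),A[:,1].min())
E
```

```text
time: 16.55
position: [0.4792, 0.1866, 0.114]
tool_rot: [1.827, 1.906, -0.576]
ft_force: [0.3, 0.1, -0.3]
grip_width: 0.598
grip_force: 0.0
t 16.55 p [0.4792 0.1866 0.114 ] R [[-0.034, 0.999, 0.025], [0.818, 0.042, -0.574], [-0.574, 0.001, -0.819]] q [-0.896  0.394  0.191  1.752  0.403  1.415 -0.811] F [ 0.3  0.1 -0.3] g 0.598 0.0
slide [ 0.041 -0.008  0.438] ang [-0.017  0.002 -0.028]
0.1 [0.4684 0.4951] 0.029 230
0.11 [0.4677 0.4944] 0.029 296
0.12 [0.4687 0.4931] 0.0291 213
0.13 [0.464  0.4949] 0.0335 182
0.14 [0.4633 0.4959] 0.0339 383
0.15 [0.4624 0.4951] 0.0344 439
0.16 [0.4626 0.4942] 0.0337 1185
0.1618611114973235 0.04964016783700603
```

```bash
python3 -m inch '[{"slide":[0.02,-0.004,0.1],"angular":[-0.017,0,-0.028],"claw":0.2},{"slide":[0.041,-0.007,0.25],"angular":[-0.017,0,-0.028],"claw":0.2},{"slide":[0.041,-0.007,0.35],"angular":[-0.017,0,-0.028],"claw":0.2},{"slide":[0.041,-0.007,0.40],"angular":[-0.017,0,-0.028],"claw":0.2},{"slide":[0.041,-0.007,0.425],"angular":[-0.017,0,-0.028],"claw":0.2},{"slide":[0.041,-0.007,0.425],"angular":[-0.017,0,-0.028],"claw":0.2}]'
python3 - <<'E'
from h import *
Y=R.from_euler("z",3.4,degrees=True).as_matrix()@Lean(35); p=np.array([.4797,.132,.0185])
st(); go(p,Y)
E
```

```text
time: 17.2
position: [0.4806, 0.1352, 0.0226]
tool_rot: [1.811, 1.92, -0.566]
ft_force: [-0.3, 0.2, 0.4]
grip_width: 0.599
grip_force: 0.0
t 17.2 p [0.4806 0.1352 0.0226] R [[-0.047, 0.998, 0.037], [0.819, 0.059, -0.571], [-0.572, 0.004, -0.82]] q [-0.85   0.46   0.208  1.884  0.439  1.199 -0.832] F [-0.3  0.2  0.4] g 0.599 0.0
slide [-0.001 -0.005  0.02 ] ang [ 0.006 -0.003 -0.004]
```

```bash
python3 -m inch '[{"slide":[0,-0.004,0.015],"angular":[0,0,0],"claw":0.2},{"slide":[0,-0.004,0.015],"angular":[0,0,0],"claw":0},{"slide":[0,-0.004,0.015],"angular":[0,0,0],"claw":-0.1},{"slide":[0,-0.004,0.015],"angular":[0,0,0],"claw":-0.15},{"slide":[0,-0.004,0.015],"angular":[0,0,0],"claw":-0.2},{"slide":[0,-0.004,0.015],"angular":[0,0,0],"claw":-0.3},{"slide":[0,-0.004,0.015],"angular":[0,0,0],"claw":-1},{"slide":[0,-0.004,0.015],"angular":[0,0,0],"claw":-1},{"slide":[0,-0.004,0.015],"angular":[0,0,0],"claw":-1}]' 30; python3 m.py
```

```text
time: 18.1
position: [0.479, 0.1337, 0.0186]
tool_rot: [1.808, 1.922, -0.567]
ft_force: [-0.6, 1.2, 1.2]
grip_width: 0.378
grip_force: 30.0
wrist 0.62 y [0.0753 0.1613]
0.072 xc 0.483 ridge 0.4828 zmax 0.0248
0.084 xc 0.4821 ridge 0.4822 zmax 0.028
0.096 xc 0.4817 ridge 0.4817 zmax 0.0285
0.108 xc 0.4812 ridge 0.4809 zmax 0.0287
0.12 xc 0.4807 ridge 0.4808 zmax 0.029
0.132 xc 0.4799 ridge 0.4803 zmax 0.0335
0.144 xc 0.4785 ridge 0.469 zmax 0.0262
0.156 xc 0.4783 ridge 0.4783 zmax 0.0307
top 0.65 y [0.0524 0.1557]
0.06 xc 0.4819 ridge 0.4832 zmax 0.029
0.072 xc 0.4819 ridge 0.4829 zmax 0.031
0.084 xc 0.4812 ridge 0.4816 zmax 0.0313
0.096 xc 0.4808 ridge 0.4815 zmax 0.0315
0.108 xc 0.4807 ridge 0.4805 zmax 0.0317
0.12 xc 0.4794 ridge 0.481 zmax 0.0316
0.132 xc 0.4791 ridge 0.4804 zmax 0.0367
0.144 xc 0.4794 ridge 0.4773 zmax 0.0356
0.156 xc 0.478 ridge 0.48 zmax 0.0367
t 18.3 p [0.479  0.1337 0.0186] R [[-0.049, 0.998, 0.037], [0.818, 0.062, -0.572], [-0.573, 0.002, -0.819]] q [-0.85   0.464  0.208  1.89   0.44   1.192 -0.834] F [0.  1.5 1.6] g 0.374 30.0
```

```bash
python3 -m inch '[{"slide":[-0.02,0,-0.03],"angular":[0,0,0],"claw":-1},{"slide":[-0.07,0,-0.1],"angular":[0,0,0],"claw":-1},{"slide":[-0.15,0,-0.21],"angular":[0,0,0],"claw":-1},{"slide":[-0.25,0,-0.36],"angular":[0,0.1,0],"claw":-1},{"slide":[-0.35,0,-0.5],"angular":[0,0.3,0],"claw":-1},{"slide":[-0.413,0,-0.59],"angular":[0,0.5,0],"claw":-1},{"slide":[-0.413,0,-0.59],"angular":[0,0.7,0],"claw":-1},{"slide":[-0.413,0,-0.59],"angular":[0,0.9,0],"claw":-1},{"slide":[-0.413,0,-0.59],"angular":[0,1,0],"claw":-1},{"slide":[-0.413,0,-0.59],"angular":[0,1,0],"claw":-1}]' 40
python3 - <<'E'
from h import *
st()
go([.504,.345-.08,.21],R.from_euler("z",3.4,degrees=True).as_matrix()@Lean(-55))
E
```

```text
time: 19.3
position: [0.4789, 0.1305, 0.1995]
tool_rot: [2.113, 2.235, -0.088]
ft_force: [0.1, -0.3, -0.9]
grip_width: 0.371
grip_force: 40.0
t 19.3 p [0.4789 0.1305 0.1995] R [[-0.056, 0.998, 0.008], [0.995, 0.056, -0.086], [-0.087, 0.003, -0.996]] q [-0.668  0.023  0.294  1.868  0.08   1.276 -0.342] F [ 0.1 -0.3 -0.9] g 0.371 40.0
slide [ 0.526  0.131 -0.087] ang [ 0.008  1.999 -0.003]
```

```bash
python3 -m inch '[{"slide":[0.04,0.01,-0.02],"angular":[0,0.2,0],"claw":-1},{"slide":[0.1,0.03,-0.05],"angular":[0,0.4,0],"claw":-1},{"slide":[0.16,0.05,-0.08],"angular":[0,0.6,0],"claw":-1},{"slide":[0.21,0.065,-0.087],"angular":[0,0.8,0],"claw":-1},{"slide":[0.25,0.065,-0.087],"angular":[0,1,0],"claw":-1}]' >/dev/null; python3 -m inch '[{"slide":[0,0,0],"angular":[0,0.2,0],"claw":-1},{"slide":[0,0,0],"angular":[0,0.4,0],"claw":-1},{"slide":[0,0,0],"angular":[0,0.6,0],"claw":-1},{"slide":[0,0,0],"angular":[0,0.8,0],"claw":-1},{"slide":[0,0,0],"angular":[0,1,0],"claw":-1},{"slide":[0,0,0],"angular":[0,1,0],"claw":-1}]'
cat > v.py <<'E'
from h import *
st()
T=T_tool()
for c in ("scene","top"):
    im=grab(c); save(im,c+"6.png")
    for k in ctrl.outline_of("torch",c)[:1]:
        P=cloud(im,k["mask"]); P=P[np.linalg.norm(P-T[:3,3],axis=1)<.11]; print(c,round(k["confidence"],2),np.round(k["bbox"]),np.percentile(P,[2,50,98],axis=0).round(3).tolist())
        B=P[(P[:,2]<T[2,3]-.022)] if c=="scene" else P
        for z in np.arange(B[:,2].min()+.005,B[:,2].max(),.01):
            q=B[abs(B[:,2]-z)<.005]
            if len(q)>6: print("  z",round(z,3),"x",np.percentile(q[:,0],[4,96]).round(4),"y",np.percentile(q[:,1],[4,96]).round(4),len(q))
E
python3 v.py; python3 -c "
import cv2
a=cv2.imread('pics/scene6.png')[150:300,220:420]
cv2.imwrite('pics/c6.png',cv2.resize(a,(800,600),interpolation=2))"
```

```text
time: 20.4
position: [0.4895, 0.1969, 0.2108]
tool_rot: [-1.589, -1.681, -0.818]
ft_force: [0.7, 1.1, -2.2]
grip_width: 0.373
grip_force: 40.0
t 20.4 p [0.4895 0.1969 0.2108] R [[-0.029, 0.998, -0.053], [0.575, 0.06, 0.816], [0.818, -0.006, -0.576]] q [-0.33   0.216  0.511  1.988 -1.03   1.449  0.65 ] F [ 0.7  1.1 -2.2] g 0.373 40.0
scene 0.86 [325. 192.  20.  60.] [[0.473, 0.187, 0.132], [0.479, 0.209, 0.188], [0.497, 0.217, 0.237]]
  z 0.133 x [0.4747 0.492 ] y [0.196  0.2161] 54
  z 0.143 x [0.4742 0.4901] y [0.1951 0.2159] 67
  z 0.153 x [0.4733 0.4906] y [0.1931 0.2167] 70
  z 0.163 x [0.4741 0.4914] y [0.1946 0.2157] 70
  z 0.173 x [0.4736 0.4899] y [0.1937 0.2154] 74
  z 0.183 x [0.4743 0.492 ] y [0.1919 0.2152] 89
top 0.65 [313. 224.  22.  21.] [[0.474, 0.188, 0.164], [0.489, 0.204, 0.24], [0.506, 0.219, 0.243]]
  z 0.214 x [0.4739 0.5037] y [0.2104 0.219 ] 7
  z 0.224 x [0.4737 0.4919] y [0.2092 0.2192] 11
  z 0.234 x [0.4739 0.5073] y [0.1861 0.2177] 41
  z 0.244 x [0.4767 0.5037] y [0.1881 0.2161] 270
```

View pics/c6.png

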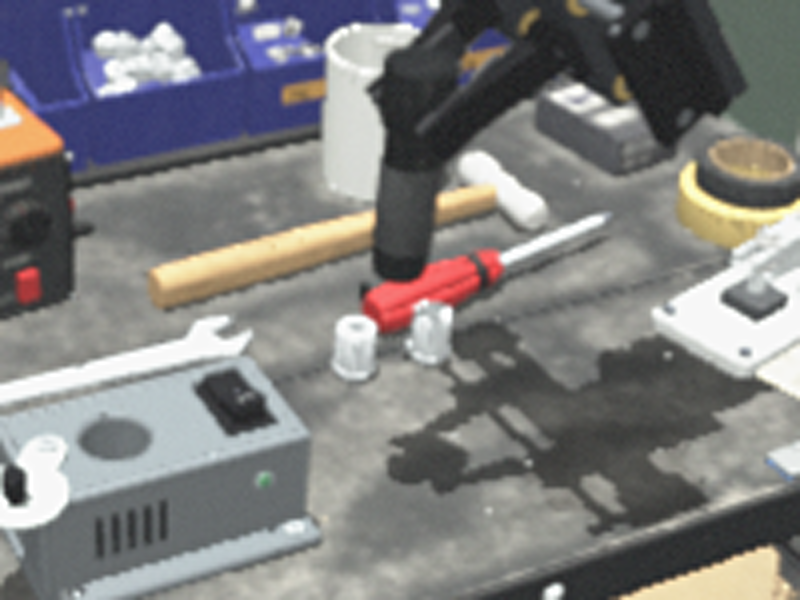

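```bash
python3 -m inch '[{"slide":[0.05,0.015,0.07],"angular":[0,0,0],"claw":-1},{"slide":[0.13,0.04,0.18],"angular":[0,0,0],"claw":-1},{"slide":[0.21,0.06,0.3],"angular":[0,0,0],"claw":-1},{"slide":[0.28,0.08,0.4],"angular":[0,0,0],"claw":-1},{"slide":[0.327,0.094,0.464],"angular":[0,0,0],"claw":-1},{"slide":[0.28,0.094,0.5],"angular":[0,0,0],"claw":-1},{"slide":[0.229,0.094,0.533],"angular":[0,0,0],"claw":-1},{"slide":[0.229,0.094,0.533],"angular":[0,0,0],"claw":-1},{"slide":[0.229,0.094,0.533],"angular":[0,0,0],"claw":-1}]'
cat > d.py <<'E'
from h import *
from scipy.optimize import least_squares
st(); T=T_tool()
bayc={}
for c in ("top","scene"):
    im=grab(c); save(im,c+"7.png")
    k=ctrl.outline_of("torch",c)[0]; P=cloud(im,k["mask"])
    ok=(P[:,2]>.04)&(abs(P[:,0]-.504)<.05)&(abs(P[:,1]-.345)<.05); P=P[ok]
    hd=P[P[:,2]>P[:,2].max()-.008]
    print(c,round(k["confidence"],2),"head top",np.percentile(hd,[2,98],axis=0).round(4).tolist())
    for z0 in np.arange(.075,.15,.01):
        q=P[abs(P[:,2]-z0)<.005]
        if len(q)>8:
            # circle centre from visible side points, radius 14
            f=least_squares(lambda p:np.hypot(q[:,0]-p[0],q[:,1]-p[1])-.014,q[:,:2].mean(0)+np.array([.008,-.004]),loss="soft_l1",f_scale=.001)
            print("  z",round(z0,3),"centre",f.x.round(4),len(q))
    # bay: pixels within mouth by old position
    v,u=np.mgrid[:420,:560]; M=atz(im,np.c_[u.ravel(),v.ravel()],.06).reshape(420,560,3)
    A=cloud(im,np.ones((420,560),bool)|True) if False else None
    near=(np.hypot(M[...,0]-.504,M[...,1]-.345)<.024)&(im["depth"]>0)
    W=np.zeros((420,560)); Pn=cloud(im,near); W[near]=Pn[:,2]
    b=near&(W<.056); print("  bay px",b.sum(),"centre",M[b].mean(0).round(4),"ext",np.percentile(M[b][:,:2],[2,98],axis=0).round(4).tolist())
E
python3 d.py
```

```text
time: 21.5
position: [0.5058, 0.3419, 0.1862]
tool_rot: [-1.583, -1.686, -0.827]
ft_force: [-0.4, 0.3, -0.1]
grip_width: 0.374
grip_force: 40.0
t 21.5 p [0.5058 0.3419 0.1862] R [[-0.037, 0.998, -0.049], [0.572, 0.062, 0.818], [0.819, 0.002, -0.573]] q [-0.491  0.263  0.388  1.981 -1.177  1.23   0.569] F [-0.4  0.3 -0.1] g 0.374 40.0
top 0.77 head top [[0.4899, 0.328, 0.2099], [0.5213, 0.3586, 0.2158]]
  bay px 40 centre [0.5046 0.3397 0.06  ] ext [[0.4878, 0.33], [0.519, 0.3522]]
scene 0.64 head top [[0.4889, 0.3286, 0.2064], [0.5205, 0.3606, 0.2132]]
  z 0.105 centre [0.5069 0.3473] 39
  z 0.115 centre [0.5061 0.3472] 60
  z 0.125 centre [0.5056 0.3473] 70
  z 0.135 centre [0.5057 0.3471] 74
  z 0.145 centre [0.5057 0.3464] 82
  bay px 139 centre [0.5    0.3451 0.06  ] ext [[0.4864, 0.3307], [0.5142, 0.3597]]
```

```bash
python3 -m inch '[{"slide":[-0.02,0,0.015],"angular":[0,-0.04,0],"claw":-1},{"slide":[-0.05,0,0.035],"angular":[0,-0.093,0],"claw":-1},{"slide":[-0.06,0,0.042],"angular":[0,-0.093,0],"claw":-1},{"slide":[-0.06,0,0.042],"angular":[0,-0.093,0],"claw":-1}]'; sed -i 's/np.arange(.075,.15,.01)/np.arange(.075,.14,.008)/' d.py
cat >> d.py <<'E'
    if c=="scene":
        cv2.imwrite("pics/c7.png",cv2.resize(im["color"][200:300,200:330,::-1],(780,600),interpolation=2))
E
python3 d.py
```

```text
time: 22.1
position: [0.5051, 0.342, 0.1664]
tool_rot: [-1.616, -1.72, -0.793]
ft_force: [-0.1, -0.4, -1.6]
grip_width: 0.372
grip_force: 40.0
t 22.1 p [0.5051 0.342  0.1664] R [[-0.039, 0.998, -0.049], [0.612, 0.062, 0.789], [0.79, 0.001, -0.613]] q [-0.51   0.271  0.386  1.984 -1.148  1.188  0.555] F [-0.1 -0.4 -1.6] g 0.372 40.0
top 0.67 head top [[0.49, 0.3296, 0.1897], [0.5203, 0.3601, 0.1957]]
  bay px 22 centre [0.5058 0.3358 0.06  ] ext [[0.4878, 0.3299], [0.518, 0.3485]]
scene 0.61 head top [[0.4878, 0.332, 0.186], [0.518, 0.361, 0.1933]]
  z 0.091 centre [0.5056 0.3431] 41
  z 0.099 centre [0.5052 0.3441] 48
  z 0.107 centre [0.5047 0.3443] 59
  z 0.115 centre [0.5046 0.3443] 65
  z 0.123 centre [0.5048 0.3444] 76
  z 0.131 centre [0.5049 0.3444] 68
  z 0.139 centre [0.5054 0.3444] 72
  bay px 139 centre [0.4999 0.3451 0.06  ] ext [[0.4864, 0.3307], [0.5142, 0.3597]]
```

View pics/c7.png

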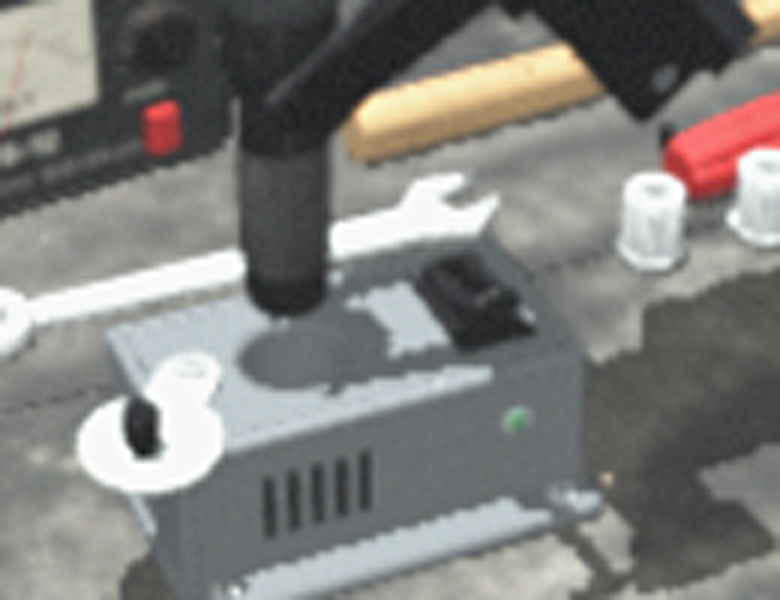

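```bash
python3 -m inch '[{"slide":[0.0015,-0.006,0.0016],"angular":[0,0,0],"claw":-1},{"slide":[-0.03,-0.006,0.026],"angular":[0,0,0],"claw":-1},{"slide":[-0.06,-0.006,0.049],"angular":[0,0,0],"claw":-1},{"slide":[-0.075,-0.006,0.061],"angular":[0,0,0],"claw":-1},{"slide":[-0.09,-0.006,0.072],"angular":[0,0,0],"claw":-1},{"slide":[-0.09,-0.006,0.072],"angular":[0,0,0],"claw":-1}]';python3 -m inch '[{"slide":[-0.012,0,0.009],"angular":[0,0,0],"claw":-1},{"slide":[-0.024,0,0.018],"angular":[0,0,0],"claw":-1},{"slide":[-0.024,0,0.018],"angular":[0,0,0],"claw":-1}]'
```

```text
time: 22.9
position: [0.5039, 0.3419, 0.1371]
tool_rot: [-1.617, -1.719, -0.792]
ft_force: [0.1, -0.0, -1.6]
grip_width: 0.375
grip_force: 40.0
time: 23.2
position: [0.504, 0.3419, 0.1303]
tool_rot: [-1.616, -1.72, -0.793]
ft_force: [-1.5, -0.0, -1.9]
grip_width: 0.375
grip_force: 40.0
```

```bash
python3 -m inch '[{"slide":[-0.012,0,0.009],"angular":[0,0,0],"claw":-1},{"slide":[-0.024,0,0.018],"angular":[0,0,0],"claw":-1},{"slide":[-0.036,0,0.027],"angular":[0,0,0],"claw":-1},{"slide":[-0.048,0,0.037],"angular":[0,0,0],"claw":-1},{"slide":[-0.06,0,0.046],"angular":[0,0,0],"claw":-1},{"slide":[-0.06,0,0.046],"angular":[0,0,0],"claw":-1}]';python3 -m inch '[{"slide":[-0.012,0,0.009],"angular":[0,0,0],"claw":-1},{"slide":[-0.024,0,0.018],"angular":[0,0,0],"claw":-1},{"slide":[-0.024,0,0.018],"angular":[0,0,0],"claw":-1}]'
```

```text
time: 23.8
position: [0.504, 0.3417, 0.1111]
tool_rot: [-1.616, -1.72, -0.793]
ft_force: [-0.4, -0.4, -1.6]
grip_width: 0.372
grip_force: 40.0
time: 24.1
position: [0.504, 0.3416, 0.1037]
tool_rot: [-1.616, -1.72, -0.793]
ft_force: [-0.6, -0.1, -1.3]
grip_width: 0.375
grip_force: 40.0
```

```bash
python3 -m inch '[{"slide":[-0.008,0,0.006],"angular":[0,0,0],"claw":-1},{"slide":[-0.015,0,0.012],"angular":[0,0,0],"claw":-1},{"slide":[-0.015,0,0.012],"angular":[0,0,0],"claw":-1}]';python3 -m inch '[{"slide":[-0.006,0,0.005],"angular":[0,0,0],"claw":-1},{"slide":[-0.006,0,0.005],"angular":[0,0,0],"claw":-1}]';python3 -m inch '[{"slide":[-0.006,0,0.005],"angular":[0,0,0],"claw":-1},{"slide":[-0.006,0,0.005],"angular":[0,0,0],"claw":-1}]'
```

```text
time: 24.4
position: [0.5042, 0.3417, 0.0992]
tool_rot: [-1.616, -1.72, -0.794]
ft_force: [0.3, 0.7, -1.8]
grip_width: 0.377
grip_force: 40.0
time: 24.6
position: [0.5043, 0.3419, 0.0974]
tool_rot: [-1.616, -1.72, -0.794]
ft_force: [0.4, 0.4, -2.7]
grip_width: 0.371
grip_force: 40.0
time: 24.8
position: [0.5042, 0.3419, 0.0955]
tool_rot: [-1.616, -1.72, -0.794]
ft_force: [-0.8, -1.0, -1.7]
grip_width: 0.372
grip_force: 40.0
```

```bash
python3 -m inch '[{"slide":[-0.004,0,0.003],"angular":[0,0,0],"claw":-1},{"slide":[-0.004,0,0.003],"angular":[0,0,0],"claw":-1}]';python3 -m inch '[{"slide":[-0.004,0,0.003],"angular":[0,0,0],"claw":-1},{"slide":[-0.004,0,0.003],"angular":[0,0,0],"claw":-1}]';python3 -m inch '[{"slide":[-0.004,0,0.003],"angular":[0,0,0],"claw":-1},{"slide":[-0.004,0,0.003],"angular":[0,0,0],"claw":-1}]'
```

```text
time: 25.0
position: [0.5045, 0.342, 0.0947]
tool_rot: [-1.616, -1.72, -0.795]
ft_force: [-0.9, 0.7, -0.2]
grip_width: 0.378
grip_force: 40.0
time: 25.2
position: [0.5046, 0.3427, 0.0946]
tool_rot: [-1.614, -1.719, -0.797]
ft_force: [-0.6, -0.3, 3.8]
grip_width: 0.376
grip_force: 40.0
time: 25.4
position: [0.5048, 0.3432, 0.0945]
tool_rot: [-1.612, -1.719, -0.798]
ft_force: [-1.8, -0.9, 7.9]
grip_width: 0.371
grip_force: 40.0
```

```bash
python3 -m inch '[{"slide":[0.006,0,-0.005],"angular":[0,0,0],"claw":-1},{"slide":[0.006,0,-0.005],"angular":[0,0,0],"claw":-1},{"slide":[0.006,0,-0.005],"angular":[0,0,0],"claw":-0.22},{"slide":[0.006,0,-0.005],"angular":[0,0,0],"claw":-0.15},{"slide":[0.006,0,-0.005],"angular":[0,0,0],"claw":0},{"slide":[0.006,0,-0.005],"angular":[0,0,0],"claw":0.25},{"slide":[0.006,0,-0.005],"angular":[0,0,0],"claw":0.25},{"slide":[0.006,0,-0.005],"angular":[0,0,0],"claw":0.25}]' 10;python3 - <<'E'
from h import *
st()
for c in ("top","scene"):
    im=grab(c); k=ctrl.outline_of("torch",c)[0]; P=cloud(im,k["mask"]); hd=P[(abs(P[:,0]-.504)<.04)&(abs(P[:,1]-.345)<.04)&(P[:,2]>.113)]; print(c,len(hd),np.percentile(hd,[2,50,98],axis=0).round(4).tolist() if len(hd) else np.percentile(P,[2,50,98],axis=0))
E
```

```text
time: 26.2
position: [0.5042, 0.3417, 0.0936]
tool_rot: [-1.616, -1.72, -0.794]
ft_force: [-0.0, 0.4, 0.2]
grip_width: 0.609
grip_force: 0.0
t 26.2 p [0.5042 0.3417 0.0936] R [[-0.039, 0.998, -0.048], [0.612, 0.061, 0.789], [0.79, 0.002, -0.613]] q [-0.484  0.391  0.363  2.02  -1.243  1.147  0.713] F [-0.   0.4  0.2] g 0.609 0.0
top 227 [[0.4878, 0.3304, 0.1179], [0.5033, 0.3465, 0.1212], [0.5199, 0.3629, 0.1238]]
scene 201 [[0.4864, 0.3327, 0.1134], [0.4986, 0.3477, 0.1194], [0.5176, 0.3625, 0.1212]]
```

```bash
python3 -m inch '[{"slide":[0,0,-0.06],"angular":[0,0,0],"claw":0.25},{"slide":[0,0,-0.18],"angular":[0,0,0],"claw":0.25},{"slide":[0,0,-0.34],"angular":[0,0,0],"claw":0.25},{"slide":[0,0,-0.5],"angular":[0,0,0],"claw":0.25},{"slide":[0,0,-0.6],"angular":[0,-0.2,0],"claw":-0.5},{"slide":[0,0,-0.6],"angular":[0,-0.45,0],"claw":-1},{"slide":[0,0,-0.6],"angular":[0,-0.7,0],"claw":-1},{"slide":[0,0,-0.6],"angular":[0,-0.9,0],"claw":-1},{"slide":[0,0,-0.6],"angular":[0,-0.9,0],"claw":-1}]'
python3 - <<'E'
from h import *
im=grab("top"); save(im,"top8.png")
A=cloud(im,np.ones((420,560),bool)); q=A[(abs(A[:,0]-.504)<.03)&(abs(A[:,1]-.345)<.03)&(A[:,2]>.112)]; print("torch",len(q),np.percentile(q,[2,50,98],axis=0).round(4).tolist())
for k in ctrl.outline_of("rocker","top")[:1]:
    P=cloud(im,k["mask"]); print("rocker",k["confidence"],np.percentile(P,[2,50,98],axis=0).round(4).tolist())
st(); go([.488,.2825,.125],Lean(0))
E
```

```text
time: 27.3
position: [0.5115, 0.2266, 0.1889]
tool_rot: [-1.904, -2.04, -0.435]
ft_force: [-0.2, -0.5, 0.8]
grip_width: 0.253
grip_force: 0.0
torch 230 [[0.4887, 0.3301, 0.1156], [0.5034, 0.3461, 0.1213], [0.5199, 0.3626, 0.1249]]
t 27.4 p [0.5112 0.2231 0.1861] R [[-0.057, 0.998, -0.024], [0.902, 0.062, 0.427], [0.428, 0.002, -0.904]] q [-0.612  0.114  0.458  1.881 -0.537  1.168  0.121] F [ 0.3 -0.3 -0.2] g 0.168 0.0
slide [ 0.115 -0.078  0.325] ang [-0.022 -0.844  0.117]
```

```bash
python3 -m inch '[{"slide":[0.04,-0.03,0.08],"angular":[0,-0.25,0.03],"claw":-1},{"slide":[0.08,-0.06,0.18],"angular":[-0.01,-0.5,0.06],"claw":-1},{"slide":[0.115,-0.078,0.28],"angular":[-0.02,-0.75,0.1],"claw":-1},{"slide":[0.115,-0.078,0.325],"angular":[-0.022,-0.844,0.117],"claw":-1},{"slide":[0.115,-0.078,0.325],"angular":[-0.022,-0.844,0.117],"claw":-1},{"slide":[0.115,-0.078,0.325],"angular":[-0.022,-0.844,0.117],"claw":-1}]'
python3 - <<'E'
from h import *
im=grab("scene"); A=cloud(im,np.ones((420,560),bool)); q=A[(A[:,0]>.48)&(A[:,0]<.53)&(abs(A[:,1]-.283)<.014)&(A[:,2]>.062)&(A[:,2]<.082)]; print("rocker",len(q),np.percentile(q,[2,50,98],axis=0).round(4).tolist())
st(); go([.488,.2825,.09],Lean(0))
cv2.imwrite("pics/c9.png",cv2.resize(im["color"][170:300,200:370,::-1],(780,596),interpolation=2))
E
```

```text
time: 28.0
position: [0.4888, 0.2799, 0.1234]
tool_rot: [2.225, 2.217, -0.006]
ft_force: [0.6, -0.7, 0.7]
grip_width: 0.007
grip_force: 0.0
rocker 160 [[0.4823, 0.2725, 0.0621], [0.4969, 0.2841, 0.0687], [0.5208, 0.2947, 0.074]]
t 28.05 p [0.4895 0.2794 0.1242] R [[0.005, 1.0, -0.001], [1.0, -0.005, -0.002], [-0.002, -0.001, -1.0]] q [-0.878  0.224  0.353  1.814 -0.084  1.12  -0.501] F [0.9 0.  0.6] g 0.003 0.0
slide [ 0.013 -0.006  0.137] ang [-0.002  0.004 -0.01 ]
```

View pics/c9.png

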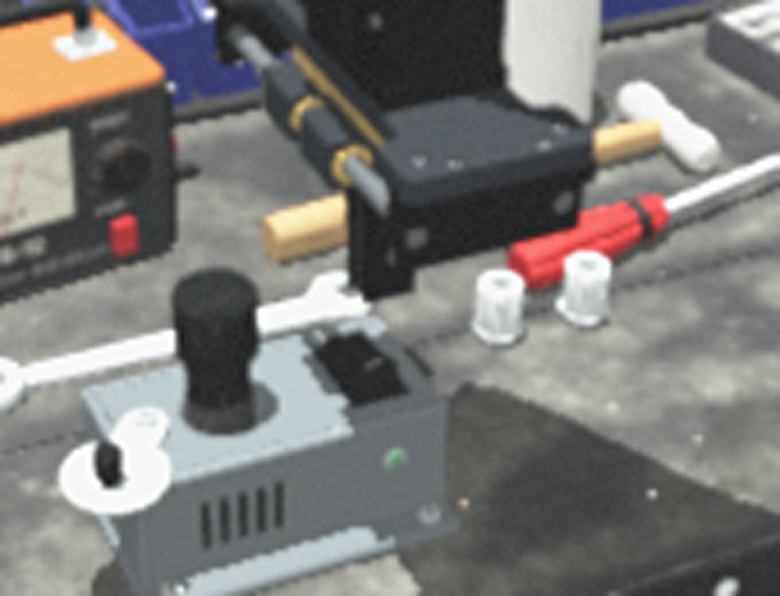

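```bash
python3 -m inch '[{"slide":[0.013,-0.005,0.04],"angular":[0,0,-0.01],"claw":-1},{"slide":[0.013,-0.005,0.09],"angular":[0,0,-0.01],"claw":-1},{"slide":[0.013,-0.005,0.125],"angular":[0,0,-0.01],"claw":-1},{"slide":[0.013,-0.005,0.137],"angular":[0,0,-0.01],"claw":-1},{"slide":[0.013,-0.005,0.137],"angular":[0,0,-0.01],"claw":-1}]'; python3 -m inch '[{"slide":[0,0,0.008],"angular":[0,0,0],"claw":-1},{"slide":[0,0,0.016],"angular":[0,0,0],"claw":-1},{"slide":[0,0,0.016],"angular":[0,0,0],"claw":-1}]';python3 -m inch '[{"slide":[0,0,0.008],"angular":[0,0,0],"claw":-1},{"slide":[0,0,0.016],"angular":[0,0,0],"claw":-1},{"slide":[0,0,0.016],"angular":[0,0,0],"claw":-1}]'
```

```text
time: 28.55
position: [0.4867, 0.2854, 0.0894]
tool_rot: [2.216, 2.226, -0.004]
ft_force: [0.6, 0.3, 0.7]
grip_width: 0.007
grip_force: 0.0
time: 28.85
position: [0.4871, 0.286, 0.0862]
tool_rot: [2.215, 2.226, -0.002]
ft_force: [-0.4, -0.1, -0.6]
grip_width: 0.004
grip_force: 0.0
time: 29.15
position: [0.4868, 0.2862, 0.0821]
tool_rot: [2.215, 2.227, -0.002]
ft_force: [-0.2, 0.5, 0.3]
grip_width: 0.007
grip_force: 0.3
```

```bash
python3 -m inch '[{"slide":[-0.012,0,0],"angular":[0,0,0],"claw":-1},{"slide":[-0.012,0,0.006],"angular":[0,0,0],"claw":-1},{"slide":[-0.012,0,0.006],"angular":[0,0,0],"claw":-1}]';python3 -m inch '[{"slide":[0,0,0.006],"angular":[0,0,0],"claw":-1},{"slide":[0,0,0.006],"angular":[0,0,0],"claw":-1}]';python3 -m inch '[{"slide":[0,0,0.006],"angular":[0,0,0],"claw":-1},{"slide":[0,0,0.006],"angular":[0,0,0],"claw":-1}]'
```

```text
time: 29.45
position: [0.4874, 0.2825, 0.0807]
tool_rot: [2.215, 2.225, -0.002]
ft_force: [-0.8, -0.0, 1.2]
grip_width: 0.005
grip_force: 0.3
time: 29.65
position: [0.4873, 0.2826, 0.0796]
tool_rot: [2.215, 2.226, -0.002]
ft_force: [-1.0, -1.2, 4.1]
grip_width: 0.004
grip_force: 2.2
time: 29.85
position: [0.4874, 0.2827, 0.0795]
tool_rot: [2.216, 2.226, -0.002]
ft_force: [-5.1, -3.6, 13.8]
grip_width: 0.008
grip_force: 6.6
```

```bash
python3 -m inch '[{"slide":[0,0,-0.03],"angular":[0,0,0],"claw":-1},{"slide":[0,0,-0.1],"angular":[0,0,0],"claw":-1},{"slide":[-0.1,0,-0.25],"angular":[0,0,0],"claw":-1},{"slide":[-0.3,0,-0.35],"angular":[0,0,0],"claw":-1},{"slide":[-0.5,0,-0.4],"angular":[0,0,0],"claw":-1},{"slide":[-0.6,0,-0.4],"angular":[0,0,0],"claw":-1},{"slide":[-0.6,0,-0.4],"angular":[0,0,0],"claw":-1}]'
python3 - <<'E'
from h import *
st()
for c in ("scene","top"):
    im=grab(c); A=cloud(im,np.ones((420,560),bool)); q=A[(A[:,0]>.484)&(A[:,0]<.526)&(abs(A[:,1]-.283)<.009)&(A[:,2]>.055)&(A[:,2]<.085)]
    for x in np.arange(.487,.526,.005): 
        k=abs(q[:,0]-x)<.003; print(c,round(x,3),np.median(q[k][:,2]).round(4) if k.any() else None,end="; ")
    t=A[(abs(A[:,0]-.504)<.03)&(abs(A[:,1]-.345)<.03)&(A[:,2]>.112)]; print("\ntorch",len(t),np.percentile(t,[2,50,98],axis=0).round(4).tolist())
    for n in ["spanner_17","wheel_nut_0","tyre_crayon_0","driver","cover_knob"]:
        o=ctrl.outline_of(n,c)[:2]; print(n,[np.round(k["bbox"]).tolist()+[round(k["confidence"],2)] for k in o])
    if c=="scene": a=im["color"][200:300,200:330,::-1]
    else: b=im["color"][180:280,200:330,::-1]
cv2.imwrite("pics/c10.png",np.vstack([cv2.resize(a,(390,300),interpolation=2),cv2.resize(b,(390,300),interpolation=2)]))
E
```

```text
time: 30.55
position: [0.4891, 0.1276, 0.1791]
tool_rot: [2.223, 2.215, 0.0]
ft_force: [0.0, 0.3, 1.2]
grip_width: 0.005
grip_force: 0.0
t 30.55 p [0.4891 0.1276 0.1791] R [[0.003, 1.0, 0.002], [1.0, -0.003, -0.002], [-0.002, 0.002, -1.0]] q [-0.752  0.041  0.457  1.893 -0.017  1.21  -0.294] F [0.  0.3 1.2] g 0.005 0.0
scene 0.487 0.0657; scene 0.492 0.0678; scene 0.497 0.0682; scene 0.502 0.0686; scene 0.507 0.0701; scene 0.512 0.0716; scene 0.517 0.0726; scene 0.522 0.0622; 
torch 218 [[0.4866, 0.3311, 0.1125], [0.4988, 0.3472, 0.1194], [0.5187, 0.3627, 0.1212]]
spanner_17 [[239.0, 244.0, 91.0, 34.0, 0.92]]
wheel_nut_0 [[308.0, 237.0, 13.0, 17.0, 0.61]]
tyre_crayon_0 [[197.0, 310.0, 14.0, 35.0, 0.6]]
driver [[341.0, 217.0, 59.0, 32.0, 0.72]]
cover_knob [[226.0, 272.0, 23.0, 24.0, 0.84], [249.0, 247.0, 16.0, 36.0, 0.2]]
top 0.487 0.0691; top 0.492 0.0695; top 0.497 0.0701; top 0.502 0.0704; top 0.507 0.0721; top 0.512 0.0732; top 0.517 0.0758; top 0.522 0.073; 
torch 229 [[0.4888, 0.3301, 0.1175], [0.5034, 0.3463, 0.1211], [0.52, 0.3629, 0.1241]]
spanner_17 [[258.0, 176.0, 87.0, 13.0, 0.69]]
wheel_nut_0 [[249.0, 228.0, 81.0, 43.0, 0.16]]
tyre_crayon_0 [[198.0, 244.0, 8.0, 40.0, 0.62]]
driver []
cover_knob [[222.0, 234.0, 22.0, 21.0, 0.87]]
```

View pics/c10.png

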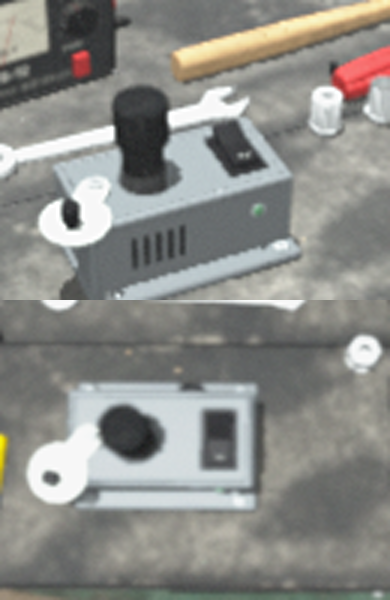

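The pictures show the torch standing in the bay (scene crop around (140,140)). The cover is swung clear at (75,215). The rocker's near end is down and its far end is up. The other things are where they were.

```bash
python3 -c "
from bench import ctrl; print(ctrl.close_job())"
```

```text
the job is handed in; nothing more can be done
None
```

The job is handed in: the torch stands tail down on the bay's bottom, the dust cover is swung clear, and the charger's rocker is pressed on. It took about 31 s, and the last pictures showed the other things undisturbed.

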